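Put a filter cube away in the marked compartment of a covered carousel

TASK

Turn the slotted cover of the tilted filter carousel (it has a bar knob) until the opening lies squarely over the compartment marked by the pointer on the drum's rim. Then put the loose filter cube into that compartment without dropping it in: lying flat on the floor, the same way up as it stands now, the side with the raised round window facing straight out to the rim. Leave the opening over that compartment and do not disturb the bottle, the can or the dish.

Things in the scene. Friction and masses are not known exactly. Their poses are not given: they have to be found in the camera images.
- carousel: stand of the filter carousel: a white foot plate 120 x 120 mm, top at 14 mm, fixed to the table, with a leaning pedestal that carries the drum. Origin: centre of the plate's underside; the drum leans toward its -x (to the right as the robot sees it), z up
- drum: grey round drum, 208 mm across, 44 mm high, axis leaning 30 degrees toward the stand's -x; locked, does not turn. Origin: centre of its underside, z out through the open top along the leaning axis, x through the middle of the marked compartment. Four quarter-circle compartments, radius 14 to 100 mm, parted by 3 mm walls 45 degrees off x and y, tops at z = 39 mm; non-slip floor at z = 5 mm
- marked_compartment (a point): point over the middle of the marked compartment, 66 mm out from the axis along the drum's x, at drum z = 42 mm (cover level); axes as the drum's. The mark is a black triangular pointer on the outside of the rim at the compartment's middle, 28 mm wide, sticking out 18 mm, top at drum z = 52 mm (rim top 44 mm)
- cover_opening (a point): middle of the opening, in the cover plate, 66 mm out from the axis along the cover's x; x and y turn with the cover, z is the drum's. The cover is an grey disc 197 mm across, 4 mm thick, its upper side at drum z = 44 mm, flush with the rim; the opening is an 88 degree sector cut from it, from the 27 mm radius hub to the edge
- cover_knob (a point): middle of the black bar knob on the cover's axis, at drum z = 56 mm. The bar is 52 mm long along the cover's x axis, so one end points to the opening, 15 mm wide, its top at drum z = 66 mm; under it a flat hub of 27 mm radius up to z = 46 mm. Axes as the cover's
- cover (a joint): angle of the cover in the drum, rad: 0 when the opening lies exactly over the marked compartment, positive anticlockwise seen from above (along the drum's z). Starts between -1.25 and -0.5. Turns freely with about 0.12 N m friction, range -3 to 3, stays where it is left; no detents
- cube: loose black fluorescence filter cube, about 60 g, standing on the table: 43 mm long in its x (from -21 to +22 mm), 34 mm wide in y, 32 mm high; origin: middle of its underside, z up. A 3 mm raised round collar with the side window in it sits on its -x end; the other three sides are plain; a flush round window is in the top. To be gripped across its 34 mm width
- oil: bystander: brown glass bottle with a black cap, 26 mm across, 64 mm high; origin: middle of its underside
- can: bystander: black round screw can, 41 mm across, 68 mm high; origin: middle of its underside
- petri: bystander: round flat culture dish, 60 mm across, 14 mm high; origin: middle of its underside
There are look-alikes about, which are no part of the job. Of the things like the cube, leave any that is brown or pink; of the rest the larger one is meant.

How it is judged:
By the outcome, as a careful person would: the job done as asked, in the order asked, and still so for the second after the job is handed in, with the robot touching nothing.
It also fails if it takes over 48 s, if anything falls off the work surface, if the arm or the gripper's body presses on something with over 40 N, if the wrist force passes 120 N, or if a joint passes its speed limit or range.

ROBOT

A 6-joint arm with a two-finger parallel gripper is mounted at the origin on a cart in front of the work surface, level with it; the furniture and walls round the work are solid. World frame = base frame: x ahead of the robot, y to its left, z up, the work surface at z = 0. Lengths are in m, angles in rad, forces in N, time in s.
With the tool pointing down it reaches from about 0.375 to 0.975 m from the base axis. Payload 3.8 kg.
Tool frame: the origin (TCP) lies at the very end of the fingers, on their centre line; the grasp point (between the pads) lies 19 mm behind it; z points along the fingers, y is the line along which they close (so a half turn about z gives the same grasp; the last joint's range is limited). The gripper opens to 85 mm and grips with 20 to 120 N. Pads are 22 mm wide; open, the fingers measure 114 mm over their backs; the gripper's body (76 mm by 85 mm) begins 54 mm behind the grasp point. The pads swing forward as they close: fully open they stand 13 mm farther back than shut.
Start: joints at [-1.356, 0.264, 1.604, -0, 1.274, -0.037], TCP at [0.168, -0.654, 0.231] pointing down, gripper open.
Joint ranges: [-2.63, 2.63], [-0.94, 2.18], [0.31, 2.57], [-1.31, 4.45], [0, 2.66], [-2.55, 2.55]. Speed limits (rad/s): [2.57, 2.57, 3.14, 3.14, 3.14, 3.14].

INTERFACE

Orientations are given as a rotation vector (axis times angle).
In Python, from workcell import bot gives the robot as it stands.
- The arm moves only by the shell command python3 -m creep 'ROWS' [FORCE]. ROWS is JSON, a list of rows, each a list of 5 numbers: the shift along the tool's x, y, z in units of 0.05 m (1.0 is 0.05 m), then the turn about the tool's z in units of 0.1 rad (1.0 is 0.1 rad), then the opening, from 0 (shut) to 1 (fully open). In form: [[tx, ty, tz, spin, hand], ...]. A call has 1 to 20 rows; each row shifts and turns the commanded pose from where the row before left it, along the tool's axes as they then stand; what a row does not reach is not made up. A row lasts 1/8 s, in which the tool goes at most 62.5 mm and 10.7 degrees, less where a joint would pass 70% of its speed; a pose out of reach is approached as far as the arm can. A call with a number of a shift or a turn outside -1 to 1 is refused whole. A call with a gripper value outside its range is refused whole. The fingers move at their own pace and stop on an object; FORCE is the grip in N (left out, the last holds). Time passes only in rows, so rows that do not move let the fingers close. It gives the time, the measured TCP pose, the force, the opening and the grip force at its end, in the units of the state.
- bot.read_state(): the state, without advancing time (a new reading comes with each control period).
- bot.read_camera(name): name is "side" or "top" or "wrist"; returns a dict with "pixels" (384x512x3 uint8, red, green, blue), "vfov" (degrees; the focal length in pixels is half the picture's height over the tangent of half this angle, whatever the lens; pixels are square), "cx", "cy" (the principal point, pixels), "world_to_cam" (4x4, takes a point from world to camera coordinates). Camera axes: x right, y down, z forward; pixel columns grow to the right and rows downward; lengths in m; the calibration is good to about 2 mm. A picture is of the moment at which its call begins. There is no depth.
- bot.finish_job(): hands the job in; it is judged then, once.
Trained networks look in a picture, given as the dict that the camera call returned (one of the last four; its "shot" number tells which), for a name from the list of things; names that differ only in an ending like _2 or _b are one class to them, and where a whole thing is asked for, a point or a joint stands for the part that bears it (a point fixed in the world has none). Each returns a list of dicts, best first, with "score" (0 to 1); they miss things now and then, are a little off and sometimes report something else, mostly with a low value. They report only what shows in the picture. A call takes as long as a camera call. They do not tell look-alikes from the thing itself.
- bot.look_for(target, picture): "bbox" ([left, top, right, bottom] in pixels, round what is visible of it).
- bot.regions_of(target, picture): "mask" (384x512 bool, what is visible of it) and "bbox" ([left, top, right, bottom] in pixels, round what is visible of it).
The state is a dict: "time": time; "q": joint angles; "joint_vel": joint speeds; "joint_torque": joint torques, N m; "tool_pos": TCP position; "tcp_rot": TCP orientation; "wrist_force": force on the tool from outside, world axes, zero at the start; "torque": the same for the moment, N m; "width": opening from 0.0 (shut) to 1.0 (fully open); "grip_force": force on a finger pad.
Only numpy, scipy, OpenCV 4.12 (cv2) and the standard library are available. Lean on these libraries where they do the work, as an engineer would, in place of code of your own. Each camera call takes 0.05 s, during which the arm holds its last target. There are 200 camera calls.

## Working session

There is one attempt and no reset: what is moved stays moved. The work goes in short steps, Python scripts to look and compute and a shell command to move; the robot and the scene stay as the last step left them, time stands still between calls to the robot, and variables do not carry over. Pictures are saved under pics/ and viewed, at most 10 in all, crops included, and the job is handed in when it is done.

```bash
mkdir -p pics; ls; python3 - <<'E'
from workcell import bot
import cv2,numpy as np
s=bot.read_state();print(s['time'],s['tool_pos'],s['tcp_rot'])
ims=[]
for c in ['side','top','wrist']:
    p=bot.read_camera(c);ims.append(p['pixels'])
    print(c,p['vfov'],p['cx'],p['cy'],np.round(p['world_to_cam'],4).tolist())
    if c!='wrist':
        for t in ['cube','drum','cover_knob','carousel','oil','can','petri']:
            print(t,[(np.round(d['bbox']).tolist(),round(d['score'],2)) for d in bot.look_for(t,p)][:5])
    cv2.imwrite(f'pics/{c}0.png',cv2.resize(p['pixels'][:,:,::-1],(800,600),interpolation=cv2.INTER_CUBIC))
E
```

```text
pics
0.0 [ 0.16800191 -0.65299607  0.22997155] [-3.11451118e+00 -3.94166862e-01  3.15217313e-04]
side 48.333923966146806 261.1127607537877 193.70547472616863 [[0.9999, 0.0046, 0.0131, -0.4885], [0.013, -0.6481, -0.7615, -0.0997], [0.0049, 0.7616, -0.6481, 1.1605], [0.0, 0.0, 0.0, 1.0]]
cube [([181.0, 226.0, 202.0, 250.0], 0.87), ([223.0, 237.0, 245.0, 256.0], 0.72), ([265.0, 222.0, 280.0, 241.0], 0.66), ([266.0, 253.0, 277.0, 267.0], 0.61)]
drum [([235.0, 99.0, 320.0, 187.0], 0.77)]
cover_knob [([241.0, 105.0, 318.0, 178.0], 0.65), ([222.0, 237.0, 246.0, 258.0], 0.55)]
carousel [([234.0, 102.0, 321.0, 193.0], 0.97)]
oil [([310.0, 204.0, 324.0, 231.0], 0.78)]
can [([309.0, 206.0, 325.0, 233.0], 0.64)]
petri []
top 56.18005853984228 256.1836735068439 186.44951100923527 [[0.0038, -0.9994, 0.0344, -0.2758], [-0.9933, -0.0077, -0.1151, 0.4873], [0.1153, -0.0338, -0.9928, 0.887], [0.0, 0.0, 0.0, 1.0]]
cube [([264.0, 240.0, 282.0, 254.0], 0.79), ([271.0, 199.0, 288.0, 222.0], 0.73), ([256.0, 169.0, 265.0, 187.0], 0.41)]
drum [([125.0, 124.0, 214.0, 212.0], 0.59)]
cover_knob [([131.0, 127.0, 218.0, 206.0], 0.81)]
carousel [([127.0, 122.0, 220.0, 213.0], 0.69)]
oil [([246.0, 135.0, 258.0, 146.0], 0.67), ([128.0, 124.0, 218.0, 203.0], 0.24)]
can [([296.0, 111.0, 317.0, 134.0], 0.89)]
petri [([328.0, 149.0, 349.0, 169.0], 0.77)]
wrist 61.89185822339717 259.24806651178125 185.63284356191681 [[0.2486, -0.9686, -0.0004, -0.675], [-0.9182, -0.2358, 0.3184, -0.0401], [-0.3085, -0.0788, -0.948, 0.3817], [0.0, 0.0, 0.0, 1.0]]
```

View pics/top0.png

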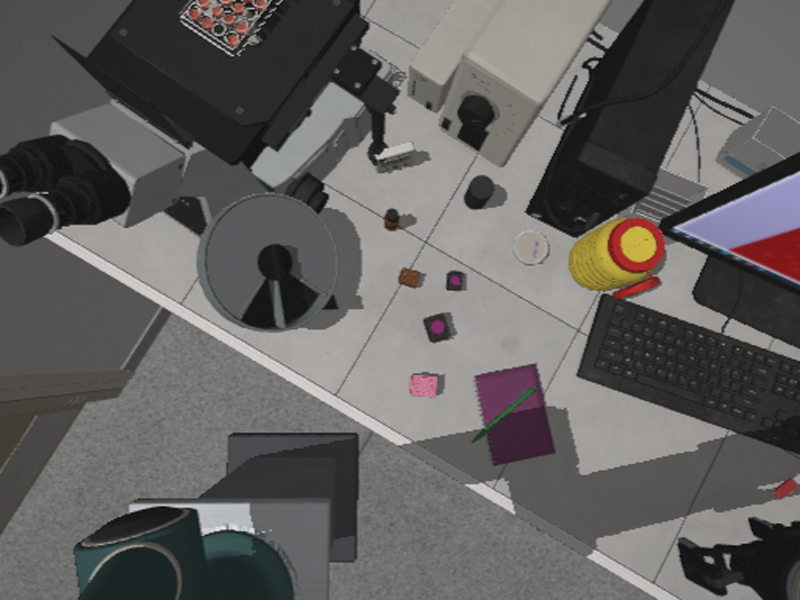

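View pics/side0.png

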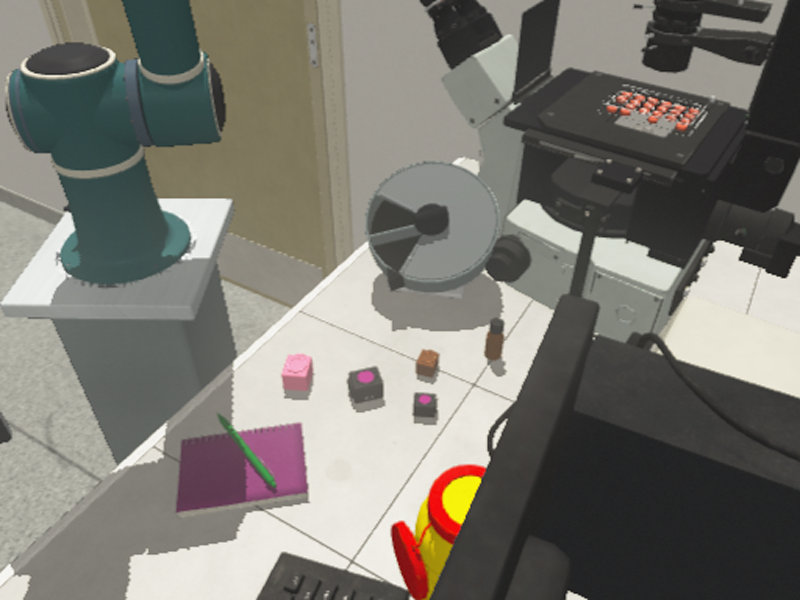

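The top view (800x600) shows four cube-like things: brown (409,277), pink (425,385), small black (455,281) and larger black (438,327). The larger black one is neither brown nor pink and is the bigger of the two left, so it is the one meant. In the side view it is at (366,383). The drum leans to -y, with the pointer at (333,302) in the top view and (395,283) in the side view. I'll triangulate next, with one enlarged crop to confirm.

```bash
cat > h.py <<'E'
from workcell import bot
import numpy as np,cv2
from scipy.spatial.transform import Rotation as R
def K(p):
    f=192/np.tan(np.radians(p['vfov']/2));return f
def proj(p,X):
    X=np.atleast_2d(X);T=np.array(p['world_to_cam']);c=X@T[:3,:3].T+T[:3,3]
    return c[:,:2]/c[:,2:]*K(p)+[p['cx'],p['cy']]
def ray(p,uv):
    T=np.array(p['world_to_cam']);d=np.array([(uv[0]-p['cx'])/K(p),(uv[1]-p['cy'])/K(p),1])
    d=T[:3,:3].T@d;return -T[:3,:3].T@T[:3,3],d/np.linalg.norm(d)
def tri(obs):
    A=0;b=0
    for p,uv in obs:
        o,d=ray(p,uv);M=np.eye(3)-np.outer(d,d);A=A+M;b=b+M@o
    return np.linalg.solve(A,b)
def onz(p,uv,z):
    o,d=ray(p,uv);return o+d*(z-o[2])/d[2]
E
python3 - <<'E'
from h import *
S=bot.read_camera('side');T=bot.read_camera('top')
k=.64
for n,s,t in [('knob',(430,218),(275,260)),('ptr',(395,284),(333,302)),('cubetop',(366,377),(438,327)),('small',(425,398),(455,281)),('pink',(298,361),(425,385)),('brown',(428,356),(410,277)),('oil cap',(496,325),(392,213))]:
    X=tri([(S,np.array(s)*k),(T,np.array(t)*k)]);print(n,X.round(3),proj(S,X).round(1)/k,proj(T,X).round(1)/k)
for t in ['cube']:
    for d in bot.regions_of(t,T): print(d['bbox'],d['mask'].sum(),d['score'])
W=bot.read_camera('wrist');s=bot.read_state()
M=np.array(W['world_to_cam']);c=-M[:3,:3].T@M[:3,3];Rt=R.from_rotvec(s['tcp_rot']).as_matrix()
print('cam in tool',Rt.T@(c-s['tool_pos']),'\n',(Rt.T@M[:3,:3].T).round(3),'\ntool',Rt.round(3))
a=S['pixels'][205:285,165:300];b=T['pixels'][160:260,220:320]
im=np.hstack([cv2.resize(a,(400,300)),cv2.resize(b,(300,300))])
cv2.imwrite('pics/crop1.png',im[:,:,::-1])
E
```

```text
knob [ 0.522 -0.085  0.12 ] [[430.9375 217.8125]] [[275.15625 260.9375 ]]
ptr [ 0.469 -0.165  0.054] [[394.84375 284.0625 ]] [[332.96875 301.71875]]
cubetop [ 0.432 -0.335  0.031] [[364.84375 377.1875 ]] [[437.8125  326.09375]]
small [ 0.51  -0.364  0.024] [[423.4375  398.28125]] [[454.84375 279.6875 ]]
pink [ 0.34  -0.313  0.038] [[296.5625  361.09375]] [[424.84375 383.90625]]
brown [ 0.515 -0.289  0.026] [[426.71875 356.25   ]] [[409.84375 275.9375 ]]
oil cap [ 0.612 -0.258  0.059] [[496.71875 324.84375]] [[392.03125 213.59375]]
[272.0, 199.5, 287.6, 217.5] 215 0.67
[256.2, 172.1, 268.9, 185.5] 112 0.67
[261.4, 237.9, 282.7, 253.5] 205 0.55
[286.6, 175.4, 297.8, 186.7] 121 0.54
cam in tool [ 0.08318861  0.00023174 -0.14296801] 
 [[-0.001 -0.948 -0.318]
 [ 1.    -0.    -0.001]
 [ 0.    -0.318  0.948]] 
tool [[ 0.968  0.249  0.   ]
 [ 0.249 -0.968  0.   ]
 [ 0.    -0.    -1.   ]]
```

View pics/crop1.png

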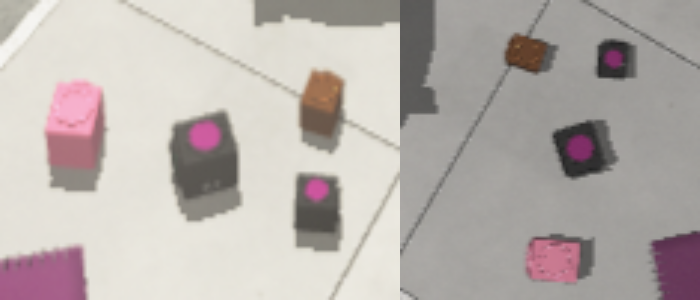

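The crop shows the larger black cube at (205,150) in its left half and (580,148) in its right half, with the smaller black one beside it. Next I move the wrist camera over the cube.

```bash
python3 -m creep '[[0.9,-0.6,0,0,1],[0.9,-0.6,0,0,1],[0.9,-0.6,0,0,1],[0.9,-0.6,0,0,1],[0.9,-0.6,0,0,1],[0.9,-0.6,0,0,1],[0.9,-0.6,0,0,1],[0.9,-0.6,0,0,1],[0,0,0,0,1],[0,0,0,0,1],[0,0,0,0,1]]'
python3 - <<'E'
from h import *
s=bot.read_state();print(s['time'],s['tool_pos'],s['tcp_rot'],s['q'])
W=bot.read_camera('wrist')
for d in bot.regions_of('cube',W): print(d['bbox'],d['mask'].sum(),d['score'])
for d in bot.look_for('cube',W): print(d)
np.save('W1.npy',W,allow_pickle=True)
cv2.imwrite('pics/w1.png',cv2.resize(W['pixels'][:,:,::-1],(800,600),interpolation=cv2.INTER_CUBIC))
E
```

```text
time: 2.42
tool_pos: [0.4563, -0.3325, 0.2313]
tcp_rot: [3.117, 0.392, -0.0]
wrist_force: [0.1, -0.0, -0.6]
width: 1.004
grip_force: 0.0
2.425 [ 0.45628081 -0.33254619  0.23129013] [ 3.11673083e+00  3.92228561e-01 -4.43273149e-04] [-6.73678480e-01  5.58777854e-02  1.84344873e+00 -4.18901922e-04
  1.24226345e+00  6.46876936e-01]
[286.6, 94.0, 316.3, 129.3] 674 0.81
[202.6, 224.5, 239.6, 261.4] 1148 0.79
[238.2, 156.0, 269.8, 197.6] 1206 0.73
[0.2, 0.0, 101.5, 101.7] 7821 0.67
[217.5, 72.6, 251.8, 110.8] 746 0.56
{'bbox': [285.0, 96.9, 311.9, 129.8], 'score': 0.96}
{'bbox': [215.9, 70.4, 253.6, 110.6], 'score': 0.96}
{'bbox': [238.8, 156.3, 273.4, 196.5], 'score': 0.94}
{'bbox': [201.1, 221.1, 239.4, 261.0], 'score': 0.73}
```

View pics/w1.png

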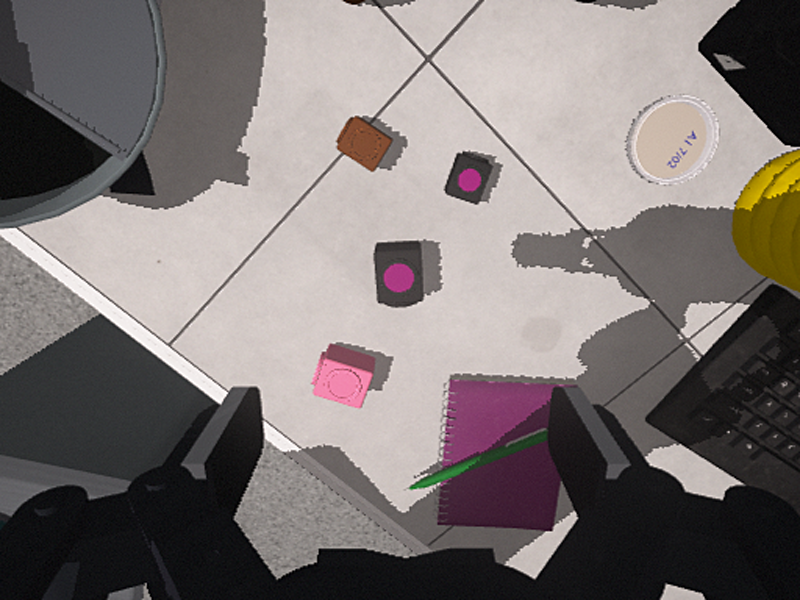

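The wrist view shows the target cube at (399,273). The brown one is at (365,143), the small black one at (469,178) and the pink one at (344,375). I'll zoom in to find the collar.

```bash
python3 - <<'E'
from h import *
W=np.load('W1.npy',allow_pickle=True).item()
S=bot.read_camera('side')
g=lambda x:np.clip((x/255.)**.5*255,0,255).astype(np.uint8)
a=g(W['pixels'][148:203,230:285]);b=g(S['pixels'][228:268,210:250])
im=np.hstack([cv2.resize(a,(400,400),interpolation=cv2.INTER_NEAREST),cv2.resize(b,(400,400),interpolation=cv2.INTER_NEAREST)])
cv2.imwrite('pics/crop2.png',im[:,:,::-1])
E
```

```text
(no output)
```

View pics/crop2.png

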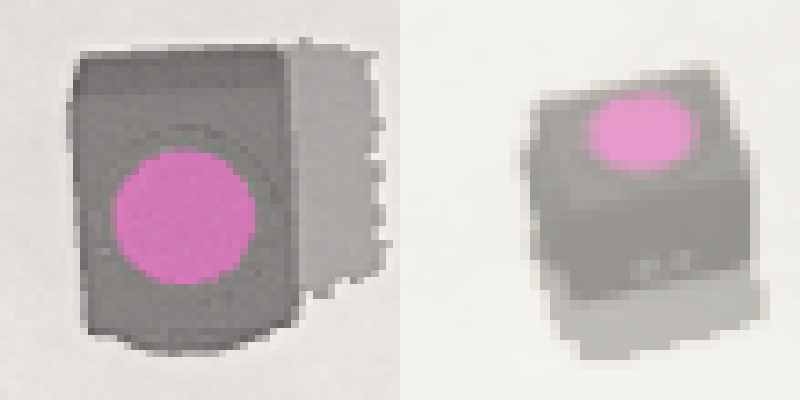

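The collar shows at the bottom of the left crop (180,345), so it faces the tool's -x and the cube's x lies along the tool's x. Next I look at the drum from above.

```bash
python3 -m creep '[[0.38,-0.94,-0.28,0,1],[0.38,-0.94,-0.28,0,1],[0.38,-0.94,-0.28,0,1],[0.38,-0.94,-0.28,0,1],[0.38,-0.94,-0.28,0,1],[0,0,0,0.97,1],[0,0,0,0.97,1],[0,0,0,0.97,1],[0,0,0,0.97,1],[0,0,0,0.97,1],[0,0,0,0.97,1],[0,0,0,0.97,1],[0,0,0,0.97,1],[0,0,0,0,1],[0,0,0,0,1]]'
python3 - <<'E'
from h import *
W=np.load('W1.npy',allow_pickle=True).item()
c=np.array([onz(W,(230+u*55/400,148+v*55/400),.032) for u,v in [(73,92),(287,88),(297,322),(90,330)]])
print('cube corners',c.round(4).tolist(),'ctr',c.mean(0));
e=[np.linalg.norm(c[i]-c[(i+1)%4]) for i in range(4)];print(e)
x=c[0]+c[1]-c[2]-c[3];print('yaw x',np.degrees(np.arctan2(x[1],x[0])))
y=c[0]+c[3]-c[1]-c[2];print('yaw y',np.degrees(np.arctan2(y[1],y[0])))
s=bot.read_state();print(s['time'],s['tool_pos'],s['tcp_rot'],s['q'])
W=bot.read_camera('wrist');S=bot.read_camera('side');T=bot.read_camera('top')
np.save('W2.npy',W,allow_pickle=True);np.save('S2.npy',S,allow_pickle=True);np.save('T2.npy',T,allow_pickle=True)
cv2.imwrite('pics/w2.png',cv2.resize(W['pixels'][:,:,::-1],(800,600),interpolation=cv2.INTER_CUBIC))
E
```

```text
time: 4.5
tool_pos: [0.4904, -0.0806, 0.3013]
tcp_rot: [3.035, -0.813, 0.0]
wrist_force: [-0.4, -0.3, -0.3]
width: 0.997
grip_force: 0.0
cube corners [[0.4483, -0.3128, 0.032], [0.4569, -0.344, 0.032], [0.421, -0.3552, 0.032], [0.4117, -0.3242, 0.032]] ctr [ 0.43445288 -0.33405116  0.032     ]
[np.float64(0.032327147085254596), np.float64(0.03758390114329513), np.float64(0.03236536712827557), np.float64(0.038290730164225247)]
yaw x 17.236601163806398
yaw y 106.04583892828333
4.5 [ 0.49041793 -0.08063154  0.30131225] [ 3.03468972e+00 -8.12559345e-01  8.86095054e-05] [-2.13074369e-01 -1.15049414e-01  1.88142016e+00 -4.40955039e-06
  1.37516564e+00  1.88096289e+00]
```

View pics/w2.png

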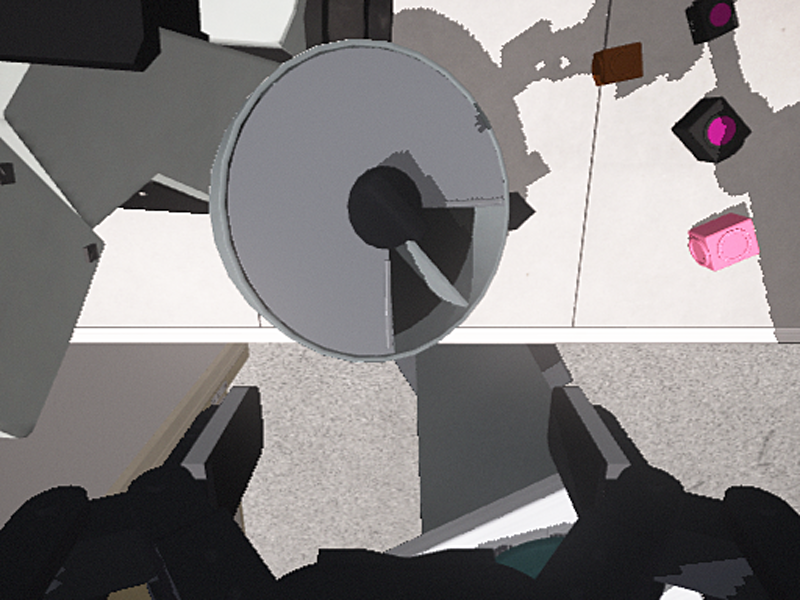

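The view shows the drum centre near (385,207), the pointer apex at about (535,210), and the opening down-right with edges along x≈388 and y≈207. I'll fit the drum model to all three pictures.

```bash
cat > fit.py <<'E'
from h import *
from scipy.optimize import minimize,differential_evolution
from scipy.ndimage import map_coordinates
P={k:np.load(k+'2.npy',allow_pickle=True).item() for k in 'WST'}
def frame(az,phi=0):
    a=np.radians(30);z=np.array([np.cos(az)*np.sin(a),np.sin(az)*np.sin(a),np.cos(a)])
    d=np.array([np.cos(az)*np.cos(a),np.sin(az)*np.cos(a),-np.sin(a)]) # downhill
    l=np.cross(z,d);x=np.cos(phi)*d+np.sin(phi)*l
    return np.stack([x,np.cross(z,x),z],1)
th=np.linspace(0,2*np.pi,180,endpoint=False);C=np.stack([np.cos(th),np.sin(th),0*th],1)
def G(sig):
    out={}
    for k,p in P.items():
        g=cv2.GaussianBlur(p['pixels'].astype(np.float32).mean(2),(0,0),sig)
        out[k]=(cv2.Sobel(g,5,1,0),cv2.Sobel(g,5,0,1))
    return out
def cost(v,g):
    F=frame(v[3]);s=0
    for k,p in P.items():
        for r in (.104,.0985):
            X=v[:3]+C@F.T*r;u=proj(p,X);t=np.roll(u,-1,0)-np.roll(u,1,0);n=np.stack([t[:,1],-t[:,0]],1)/np.linalg.norm(t,axis=1)[:,None]
            gx,gy=[map_coordinates(a,[u[:,1],u[:,0]],order=1,mode='nearest') for a in g[k]]
            s-=np.minimum(np.abs(gx*n[:,0]+gy*n[:,1]),60).mean()*(2 if k=='W' else 1)
    return s
if __name__=='__main__':
    b=[(.48,.56),(-.13,-.04),(.07,.15),(-1.9,-1.25)]
    g=G(2.);r=differential_evolution(cost,b,args=(g,),seed=1,maxiter=80,popsize=12);print(r.x,r.fun)
    g=G(1.);r=minimize(cost,r.x,args=(g,),method='Nelder-Mead',options=dict(xatol=1e-4,fatol=1e-3));print(r.x,r.fun)
    v=r.x
    # pointer apex: at radius .122, z +8mm over rim top
    ob={'W':(535,210),'S':(393,288),'T':(336,307)}
    def c2(ph): 
        X=v[:3]+frame(v[3],ph)@[.122,0,.008];return {k:proj(P[k],X)[0]/.64 for k in P}
    from scipy.optimize import minimize_scalar
    for ks in ('W','S','T','WST'):
        m=minimize_scalar(lambda ph:sum(np.sum((c2(ph)[k]-ob[k])**2) for k in ks),bounds=(-1.5,1.5),method='bounded');print(ks,m.x,m.fun,c2(m.x))
    phi=m.x
    ims=[]
    for k in 'WS':
        im=cv2.resize(P[k]['pixels'],None,fx=3,fy=3,interpolation=cv2.INTER_CUBIC)
        F=frame(v[3],phi)
        for r in (.104,.0985):
            cv2.polylines(im,[(proj(P[k],v[:3]+C@F.T*r)*3).astype(int)],True,(255,0,0),1)
        for q in ([.104,.014,.008],[.122,0,.008],[.104,-.014,.008]): cv2.circle(im,tuple((proj(P[k],v[:3]+F@q)[0]*3).astype(int)),2,(0,255,0),-1)
        ims.append(im[60:720,360:1120] if k=='W' else im[280:600,680:1000])
    ims=[cv2.resize(ims[0],(480,417)),cv2.resize(ims[1],(320,320))];ims[1]=np.vstack([ims[1],np.zeros((97,320,3),np.uint8)])
    cv2.imwrite('pics/fit.png',np.hstack(ims)[:,:,::-1]);np.save('drum.npy',[*v,phi])
E
python3 fit.py
```

```text
[ 0.52404092 -0.08226625  0.11872789 -1.6858185 ] -299.82962778212334
[ 0.52349649 -0.08269859  0.11512311 -1.71705249] -351.5798007305814
W -0.4256563773076234 0.16492070808082643 {'W': array([534.5940402 , 209.98916735]), 'S': array([388.03508514, 281.44898331]), 'T': array([338.09294156, 307.28304434])}
S -0.3351776052490735 12.811015841511898 {'W': array([534.47996597, 195.16109277]), 'S': array([394.48429823, 284.74302677]), 'T': array([341.48723897, 301.31645164])}
T -0.4374438065350045 3.6796627978789935 {'W': array([534.53428724, 211.91332503]), 'S': array([387.22305225, 280.98067881]), 'T': array([337.61306134, 308.03812134])}
WST -0.4119151751604946 64.8361542261155 {'W': array([534.64205595, 207.74346065]), 'S': array([388.99023583, 281.98372401]), 'T': array([338.64150594, 306.39607833])}
```

View pics/fit.png

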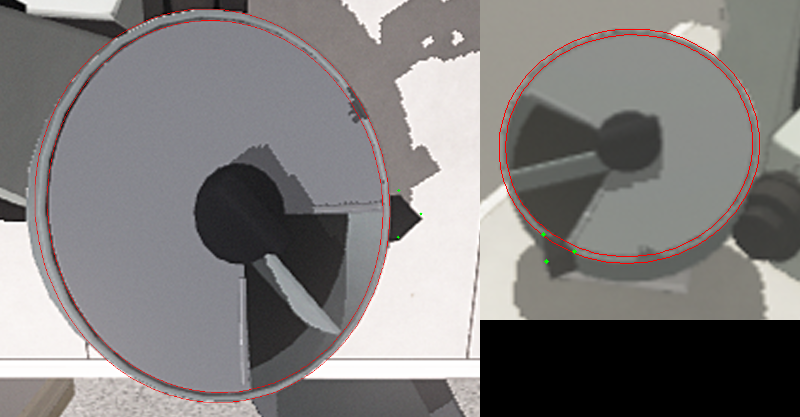

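The fit in W is excellent: rims, and pointer corners at (398,190), (420,213) and (398,238) in the overlay. In the S overlay, the drawn apex at (546,261) is the top corner, and the darker point below it is the pointer's side face. I'll push the leading edge of the opening with closed fingers and work out the cover angle and the push rows.

```bash
cat > g.py <<'E'
from h import *
from fit import frame
v=np.load('drum.npy');v[4]=-.424;Pc=v[:3];F=frame(v[3],v[4])
def plane(p,uv,h):  # drum coords on plane z=44+h mm
    o,d=ray(p,uv);n=F[:,2];t=((Pc+n*h-o)@n)/(d@n);return F.T@(o+t*d-Pc)
def ang(p,a,h):
    q=plane(p,np.array(a)*.64,h);return np.degrees(np.arctan2(q[1],q[0])),np.hypot(q[0],q[1])*1000
def pose(beta,ro,zt,off=.011):
    e=F@[np.cos(beta),np.sin(beta),0];eh=e[:2]/np.linalg.norm(e[:2]);t=np.array([-eh[1],eh[0]])
    xy=Pc[:2]+ro*eh-off*t
    n=F[:,2];z=Pc[2]+(zt-.044-n[:2]@(xy-Pc[:2]))/n[2]
    return np.array([*xy,z]),np.arctan2(t[1],t[0])
def head():
    s=bot.read_state();M=R.from_rotvec(s['tcp_rot']).as_matrix();return np.array(s['tool_pos']),np.arctan2(M[1,0],M[0,0])
def step(p0,h0,p1,h1):
    d=np.array(p1)-p0;c,s=np.cos(h0),np.sin(h0);tx=c*d[0]+s*d[1];ty=s*d[0]-c*d[1]
    return np.round([tx/.05,ty/.05,-d[2]/.05,-((h1-h0+np.pi)%(2*np.pi)-np.pi)/.1],3)
E
python3 - <<'E'
from g import *
from fit import P
W=P['W']
for n,a,h in [('trail',(386,255),0),('trail',(387,345),0),('lead',(435,205),0),('lead',(503,201),0),('wall',(412,243),-.005),('wall',(464,303),-.005),('knobtip',(434,243),.02),('ptr',(535,210),.008)]: print(n,ang(W,a,h))
print('K',Pc+F[:,2]*.022,'mark heading',np.degrees(np.arctan2(F[1,0],F[0,0])))
E
```

```text
trail (np.float64(-87.88292295490967), np.float64(31.362447529672238))
trail (np.float64(-89.19749811162727), np.float64(92.49824381263188))
lead (np.float64(3.323777788161249), np.float64(39.15647025621061))
lead (np.float64(3.7162023124826247), np.float64(98.43938091755288))
wall (np.float64(-45.27649635365534), np.float64(33.51586182043061))
wall (np.float64(-45.6292315646941), np.float64(96.46830300435029))
knobtip (np.float64(-41.59276096879549), np.float64(35.23348751870449))
ptr (np.float64(-0.09554264974996297), np.float64(122.40062537128067))
K [ 0.52189341 -0.09358115  0.13417567] mark heading -125.90872099696637
```

```bash
python3 - <<'E'
from g import *
def chk(b,ro,zt):
    p,h=pose(np.radians(b),ro,zt);tx=np.array([np.cos(h),np.sin(h),0]);ty=np.array([np.sin(h),-np.cos(h),0])
    q=np.array([F.T@(p+i*.011*tx+j*.0145*ty-Pc)+[0,0,.044] for i in(-1,1) for j in (-1,1)])*1000
    bb=np.array([F.T@(p+[0,0,.073]+i*.043*tx+j*.043*ty-Pc)+[0,0,.044] for i in np.linspace(-1,1,9) for j in np.linspace(-1,1,9)])*1000
    near=bb[np.hypot(bb[:,0],bb[:,1])<34]
    return q.round(0).tolist(),np.hypot(q[:,0],q[:,1]).max().round(1),near[:,2].min().round(0) if len(near) else None
for ro in (.060,.066,.070):
    for b in (-12,15,43): print(ro,b,chk(b,ro,.030))
ro,zt=.066,.030
p,h=head();print(p,np.degrees(h))
seq=[]
q0,h0=pose(np.radians(-12),ro,zt);up=q0+[0,0,.09]
print('to above',step(p,h,up,h0),up,np.degrees(h0));print('down',step(up,h0,q0,h0),q0)
a,ha=q0,h0
for b in (-7,-2,3,8,13,18,23,28,33,38,40,42,43,44):
    n,hn=pose(np.radians(b),ro,zt);print(b,step(a,ha,n,hn).tolist());a,ha=n,hn
E
```

```text
0.06 -12 ([[53.0, -27.0, 21.0], [78.0, -36.0, 32.0], [57.0, -7.0, 28.0], [82.0, -16.0, 39.0]], np.float64(85.8), np.float64(73.0))
0.06 15 ([[67.0, -3.0, 22.0], [91.0, 2.0, 36.0], [61.0, 18.0, 24.0], [86.0, 24.0, 38.0]], np.float64(91.5), np.float64(71.0))
0.06 43 ([[65.0, 25.0, 25.0], [81.0, 44.0, 39.0], [50.0, 41.0, 21.0], [67.0, 60.0, 35.0]], np.float64(92.6), np.float64(67.0))
0.066 -12 ([[59.0, -28.0, 21.0], [84.0, -37.0, 32.0], [63.0, -8.0, 28.0], [89.0, -17.0, 39.0]], np.float64(92.3), np.float64(77.0))
0.066 15 ([[73.0, -1.0, 22.0], [98.0, 4.0, 36.0], [68.0, 20.0, 24.0], [92.0, 25.0, 38.0]], np.float64(98.2), np.float64(71.0))
0.066 43 ([[69.0, 29.0, 25.0], [86.0, 49.0, 39.0], [55.0, 45.0, 21.0], [72.0, 65.0, 35.0]], np.float64(99.2), np.float64(67.0))
0.07 -12 ([[63.0, -29.0, 21.0], [89.0, -38.0, 32.0], [68.0, -9.0, 28.0], [93.0, -18.0, 39.0]], np.float64(96.5), np.float64(77.0))
0.07 15 ([[78.0, 0.0, 22.0], [103.0, 5.0, 36.0], [72.0, 21.0, 24.0], [97.0, 27.0, 38.0]], np.float64(102.7), np.float64(71.0))
0.07 43 ([[73.0, 33.0, 25.0], [90.0, 52.0, 39.0], [58.0, 48.0, 21.0], [75.0, 68.0, 35.0]], np.float64(103.7), np.float64(67.0))
[ 0.49045608 -0.08043711  0.30129509] -30.00225994190081
to above [-0.036  0.889  2.746  3.26 ] [ 0.46666657 -0.11801657  0.16400247] -48.67805318451978
down [ 0.  -0.   1.8 -0. ] [ 0.46666657 -0.11801657  0.07400247]
-7 [0.121, 0.015, 0.052, -0.913]
-2 [0.124, 0.015, 0.048, -0.935]
3 [0.127, 0.015, 0.044, -0.956]
8 [0.129, 0.015, 0.039, -0.974]
13 [0.131, 0.015, 0.033, -0.989]
18 [0.133, 0.015, 0.026, -1.0]
23 [0.134, 0.015, 0.019, -1.006]
28 [0.134, 0.015, 0.011, -1.007]
33 [0.133, 0.015, 0.003, -1.004]
38 [0.132, 0.015, -0.005, -0.995]
40 [0.052, 0.008, -0.004, -0.395]
42 [0.052, 0.008, -0.005, -0.392]
43 [0.026, 0.004, -0.003, -0.195]
44 [0.026, 0.004, -0.003, -0.195]
```

```bash
python3 -m creep '[[0,0.26,0,0.82,0],[0,0.26,0,0.82,0],[0,0.26,0,0.82,0],[-0.04,0,0,0.8,0],[0,0,0.7,0,0],[0,0,0.7,0,0],[0,0,0.7,0,0],[0,0,0.64,0,0],[0,0,0,0,0],[0,0,0,0,0]]'
cat > nx.py <<'E'
import sys
from g import *
ro,zt=.061,.030
a,ha=head();print(a,np.degrees(ha))
for b in map(float,sys.argv[1:]):
    n,hn=pose(np.radians(b),ro,zt);print(b,step(a,ha,n,hn).tolist());a,ha=n,hn
E
python3 nx.py -12 -7 -2 3 8 13 18 23 28 33 38 41
```

```text
time: 5.9
tool_pos: [0.4677, -0.1111, 0.1655]
tcp_rot: [-2.862, 1.295, -0.002]
wrist_force: [0.8, -0.0, 0.5]
width: 0.002
grip_force: 0.0
[ 0.46766618 -0.11114243  0.16550613] -48.698857774631904
-12.0 [0.09, 0.006, 1.786, -0.004]
-7.0 [0.112, 0.015, 0.048, -0.913]
-2.0 [0.115, 0.015, 0.045, -0.935]
3.0 [0.117, 0.015, 0.041, -0.956]
8.0 [0.12, 0.016, 0.037, -0.974]
13.0 [0.122, 0.016, 0.031, -0.989]
18.0 [0.123, 0.016, 0.025, -1.0]
23.0 [0.124, 0.016, 0.018, -1.006]
28.0 [0.124, 0.016, 0.011, -1.007]
33.0 [0.123, 0.016, 0.004, -1.004]
38.0 [0.122, 0.016, -0.003, -0.995]
41.0 [0.072, 0.011, -0.005, -0.591]
```

```bash
python3 -m creep '[[0.09,0,0.6,0,0],[0,0,0.6,0,0],[0,0,0.58,0,0],[0,0,0,0,0]]' && python3 -m creep '[[0.11,0.015,0.05,-0.92,0],[0.115,0.015,0.045,-0.93,0],[0.117,0.015,0.04,-0.96,0],[0.12,0.016,0.037,-0.97,0],[0.12,0.016,0.03,-0.99,0],[0.123,0.016,0.025,-1,0],[0,0,0,0,0],[0,0,0,0,0]]'
python3 nx.py 23 28 33 38 41 43
```

```text
time: 6.4
tool_pos: [0.4738, -0.1202, 0.0808]
tcp_rot: [2.857, -1.29, 0.016]
wrist_force: [-9.9, -17.2, 16.7]
width: -0.001
grip_force: 12.0
time: 7.4
tool_pos: [0.5054, -0.1454, 0.0743]
tcp_rot: [3.102, -0.426, 0.033]
wrist_force: [-4.4, -17.6, 25.0]
width: 0.001
grip_force: 7.0
[ 0.50539783 -0.14537718  0.07426684] -15.615688030479548
23.0 [-0.086, -0.069, 0.207, -1.002]
28.0 [0.124, 0.016, 0.011, -1.007]
33.0 [0.123, 0.016, 0.004, -1.004]
38.0 [0.122, 0.016, -0.003, -0.995]
41.0 [0.072, 0.011, -0.005, -0.591]
43.0 [0.048, 0.008, -0.005, -0.391]
```

There is about 30 N along the drum normal, so something is resting on it. I'll look before going on.

```bash
python3 - <<'E'
from h import *
W=bot.read_camera('wrist');S=bot.read_camera('side')
a=W['pixels'];b=cv2.resize(S['pixels'][80:210,220:340],(355,384),interpolation=cv2.INTER_CUBIC)
im=np.hstack([a,b]);im=cv2.resize(im,(800,int(384*800/867)));cv2.imwrite('pics/w3.png',im[:,:,::-1])
E
```

```text
(no output)
```

View pics/w3.png

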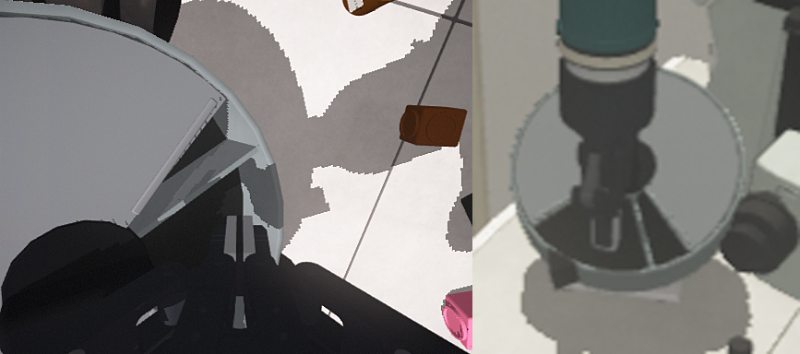

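The side view now shows the +45 wall inside the opening (640,235), so the cover has overshot. The gripper body probably rode on the knob and dragged it round. I'll lift and measure.

```bash
python3 -m creep '[[0,0,-0.8,0,0],[0,0,-0.9,0,0],[0,0,-1,0,0],[-0.5,0,-1,0,0],[-0.5,0,-0.9,0,0],[0,0,0,0,0],[0,0,0,0,0]]'
python3 - <<'E'
from g import *
print(bot.read_state()['wrist_force'])
W=bot.read_camera('wrist');np.save('W3.npy',W,allow_pickle=True)
ths=np.radians(np.arange(-180,180,.5))
im=W['pixels'].copy();g=im.astype(float).mean(2)
# unwarp to polar: rows radius, cols angle at cover-top plane
from scipy.ndimage import map_coordinates
def polar(h,rs):
    out=[]
    for r in rs:
        u=proj(W,Pc+(np.stack([r*np.cos(ths),r*np.sin(ths),0*ths+h],1))@F.T);out.append(map_coordinates(g,[u[:,1],u[:,0]],order=1))
    return np.array(out)
A=polar(0,np.linspace(.06,.095,15));m=np.median(A,0);
for i in range(0,720,4): print(int(np.degrees(ths[i])),int(m[i]),end='; ')
big=cv2.resize(im,(800,600),interpolation=cv2.INTER_CUBIC)
for b,c in ((44,(255,0,0)),(-44,(255,0,0)),(0,(0,255,0))):
    b=np.radians(b);u=proj(W,np.array([Pc+F@[r*np.cos(b),r*np.sin(b),0] for r in (.03,.098)]))/.64
    cv2.line(big,tuple(u[0].astype(int).tolist()),tuple(u[1].astype(int).tolist()),c,1)
cv2.imwrite('pics/w4.png',big[:,:,::-1])
E
```

```text
time: 8.38
tool_pos: [0.4482, -0.1247, 0.2955]
tcp_rot: [3.112, -0.428, 0.005]
wrist_force: [0.4, 0.3, -0.7]
width: 0.001
grip_force: 0.0
[ 0.36656196  0.26165245 -0.66521088]
-180 132; -178 132; -176 133; -174 132; -172 133; -170 134; -168 133; -166 134; -164 134; -162 134; -160 135; -158 135; -156 135; -154 135; -152 135; -150 136; -148 136; -146 136; -144 136; -142 136; -140 137; -138 137; -136 137; -134 137; -132 137; -130 138; -128 137; -126 137; -124 138; -122 138; -119 138; -118 137; -116 137; -114 137; -112 138; -110 137; -108 138; -106 138; -104 138; -102 138; -100 138; -98 137; -96 138; -94 138; -92 138; -90 139; -88 138; -86 138; -84 138; -82 138; -80 139; -78 139; -76 139; -74 139; -72 139; -70 139; -68 139; -66 140; -64 140; -62 141; -59 140; -58 141; -56 141; -54 140; -52 140; -50 142; -48 140; -46 141; -44 141; -42 141; -40 140; -38 141; -36 141; -34 139; -32 140; -29 140; -28 146; -26 139; -24 95; -22 51; -20 56; -18 59; -16 56; -14 61; -12 71; -10 68; -8 71; -6 73; -4 66; -2 70; 0 70; 2 82; 4 80; 6 95; 8 126; 10 122; 12 138; 14 149; 16 151; 18 149; 20 143; 22 131; 24 126; 26 139; 28 133; 29 60; 32 63; 34 53; 36 49; 38 42; 40 62; 42 40; 44 124; 46 118; 48 94; 50 86; 52 29; 54 28; 56 30; 58 27; 59 29; 62 24; 64 113; 66 136; 68 130; 70 132; 72 132; 74 132; 76 131; 78 131; 80 131; 82 131; 84 131; 86 131; 88 130; 90 130; 92 130; 94 130; 96 130; 98 130; 100 130; 102 129; 104 130; 106 129; 108 129; 110 129; 112 129; 114 128; 116 128; 118 130; 119 129; 122 129; 124 128; 126 129; 128 129; 130 129; 132 128; 134 129; 136 129; 138 129; 140 129; 142 130; 144 129; 146 128; 148 129; 150 129; 152 129; 154 130; 156 130; 158 130; 160 131; 162 130; 164 130; 166 131; 168 130; 170 131; 172 130; 174 131; 176 131; 178 132;
```

View pics/w4.png

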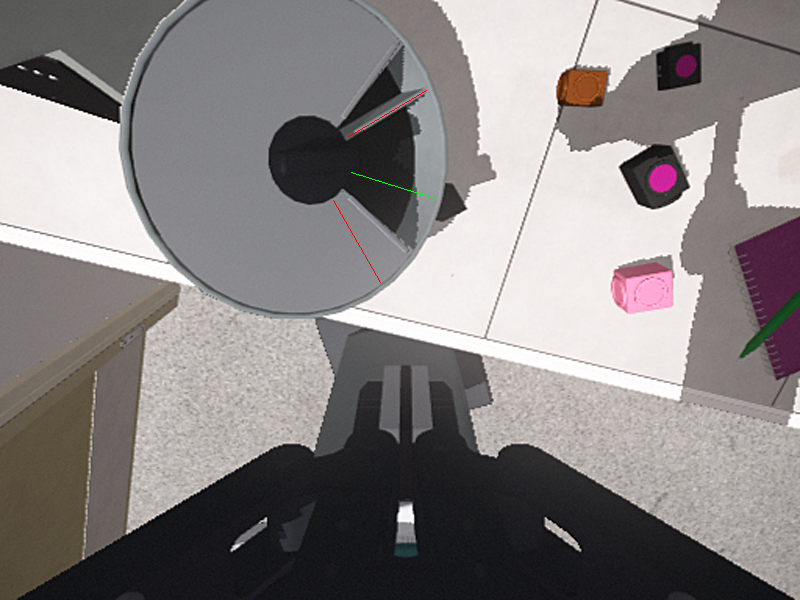

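The overlay shows the trailing edge at about -24° and the leading edge at about +64°, so the cover is near +20°. The pointer and the +45 wall match the model. I'll push the trailing edge back clockwise, shallower, checking the clearance to the knob.

```bash
cat > tr.py <<'E'
from g import *
def pose2(b,ro,zt,off=.0145):
    p,h=pose(np.radians(b),ro,zt,-off);return p,h+np.pi/2
def chk(b,ro,zt):
    p,h=pose2(b,ro,zt);tx=np.array([np.cos(h),np.sin(h),0]);ty=np.array([np.sin(h),-np.cos(h),0])
    q=np.array([F.T@(p+i*.011*tx+j*.0145*ty-Pc)+[0,0,.044] for i in(-1,1) for j in (-1,1)])*1000
    bb=np.array([F.T@(p+[0,0,.068]+i*.043*tx+j*.058*ty-Pc)+[0,0,.044] for i in np.linspace(-1,1,9) for j in np.linspace(-1,1,9)])*1000
    rr=np.hypot(bb[:,0],bb[:,1]);near=bb[rr<34]
    return q.round(0).tolist(),np.hypot(q[:,0],q[:,1]).max().round(1),near[:,2].min().round(0) if len(near) else None,bb[:,2].min().round()
E
python3 - <<'E'
from tr import *
for ro,zt in ((.07,.034),(.075,.038),(.08,.038),(.085,.038)):
    for b in (-14,-44): print(ro,zt,b,chk(b,ro,zt))
E
```

```text
0.07 0.034 -14 ([[91.0, -19.0, 33.0], [98.0, 8.0, 43.0], [72.0, -11.0, 25.0], [79.0, 15.0, 35.0]], np.float64(98.1), np.float64(67.0), np.float64(57.0))
0.07 0.034 -44 ([[67.0, -54.0, 29.0], [85.0, -35.0, 43.0], [53.0, -37.0, 25.0], [71.0, -19.0, 39.0]], np.float64(92.0), np.float64(79.0), np.float64(58.0))
0.075 0.038 -14 ([[94.0, -21.0, 37.0], [101.0, 5.0, 47.0], [75.0, -13.0, 29.0], [82.0, 13.0, 39.0]], np.float64(101.1), np.float64(71.0), np.float64(61.0))
0.075 0.038 -44 ([[69.0, -58.0, 33.0], [87.0, -40.0, 47.0], [55.0, -42.0, 29.0], [72.0, -23.0, 43.0]], np.float64(95.2), np.float64(83.0), np.float64(62.0))
0.08 0.038 -14 ([[100.0, -22.0, 37.0], [106.0, 4.0, 47.0], [81.0, -15.0, 29.0], [87.0, 12.0, 39.0]], np.float64(106.3), np.float64(76.0), np.float64(61.0))
0.08 0.038 -44 ([[72.0, -62.0, 33.0], [90.0, -43.0, 47.0], [58.0, -45.0, 29.0], [76.0, -27.0, 43.0]], np.float64(100.0), np.float64(90.0), np.float64(62.0))
0.085 0.038 -14 ([[105.0, -24.0, 37.0], [111.0, 3.0, 47.0], [86.0, -16.0, 29.0], [93.0, 11.0, 39.0]], np.float64(111.5), np.float64(76.0), np.float64(61.0))
0.085 0.038 -44 ([[76.0, -65.0, 33.0], [94.0, -47.0, 47.0], [62.0, -49.0, 29.0], [80.0, -30.0, 43.0]], np.float64(104.9), None, np.float64(62.0))
```

```bash
cat > nt.py <<'E'
import sys
from tr import *
ro,zt=.068,.036
a,ha=head();print(a,np.degrees(ha))
for b in sys.argv[1:]:
    n,hn=pose2(float(b.strip('u')),ro,zt)
    if 'u' in b:n=n+[0,0,.07]
    print(b,step(a,ha,n,hn).tolist());a,ha=n,hn
E
python3 nt.py -12u -12 -17 -22 -27 -32 -36 -40
```

```text
Traceback (most recent call last):
  File "nt.py", line 2, in <module>
    from tr import *
  File "tr.py", line 1, in <module>
    from g import *
  File "g.py", line 1, in <module>
    from h import *
  File "h.py", line 1, in <module>
    from workcell import bot
  File "scipy/spatial/_ckdtree.pyx", line 11, in init scipy.spatial._ckdtree
  File "nt.py", line 4, in <module>
    a,ha=head();print(a,np.degrees(ha))
         ^^^^
NameError: name 'head' is not defined
```

```bash
mv nt.py trail.py; python3 trail.py -12u -12 -17 -22 -27 -32 -36 -40
```

```text
[ 0.44773666 -0.12450708  0.29402676] -15.650450622830512
-12u [0.735, 0.084, 3.07, -9.944]
-12 [0.0, 0.0, 1.4, -0.0]
-17 [-0.02, -0.122, -0.037, 0.891]
-22 [-0.02, -0.119, -0.041, 0.869]
-27 [-0.02, -0.116, -0.044, 0.848]
-32 [-0.019, -0.113, -0.047, 0.828]
-36 [-0.016, -0.089, -0.04, 0.649]
-40 [-0.016, -0.087, -0.041, 0.639]
```

```bash
python3 -m creep '[[0.735,0.084,0.3,0,0],[0,0,0.5,-1,0],[0,0,0.5,-1,0],[0,0,0.5,-1,0],[0,0,0.5,-1,0],[0,0,0.5,-1,0],[0,0,0.27,-1,0],[0,0,0,-1,0],[0,0,0,-1,0],[0,0,0,-1,0],[0,0,0,-0.94,0],[0,0,0,0,0],[0,0,0,0,0]]' && python3 trail.py -12 && python3 -m creep '[[0,0,0.5,0,0],[0,0,0.5,0,0],[0,0,0.3,0,0],[0,0,0,0,0],[0,0,0,0,0]]'; python3 trail.py -12 -17 -22 -27 -32 -36 -40
```

```text
time: 10.05
tool_pos: [0.4814, -0.1383, 0.1394]
tcp_rot: [-2.939, -1.105, 0.002]
wrist_force: [0.6, 0.4, -0.1]
width: 0.002
grip_force: 0.0
[ 0.48137195 -0.13825957  0.13936531] 41.213546365284245
-12 [0.006, 0.012, 1.377, -0.019]
time: 10.68
tool_pos: [0.4825, -0.1387, 0.0762]
tcp_rot: [2.939, 1.107, 0.001]
wrist_force: [0.5, -0.7, 1.1]
width: 0.001
grip_force: 0.0
[ 0.4825313  -0.13867755  0.0761539 ] 41.282306729645455
-12 [-0.005, -0.01, 0.113, -0.007]
-17 [-0.02, -0.122, -0.037, 0.891]
-22 [-0.02, -0.119, -0.041, 0.869]
-27 [-0.02, -0.116, -0.044, 0.848]
-32 [-0.019, -0.113, -0.047, 0.828]
-36 [-0.016, -0.089, -0.04, 0.649]
-40 [-0.016, -0.087, -0.041, 0.639]
```

```bash
python3 -m creep '[[0,-0.01,0.1,0,0],[-0.02,-0.122,-0.037,0.89,0],[-0.02,-0.119,-0.041,0.87,0],[0,0,0,0,0]]' && python3 -m creep '[[-0.02,-0.116,-0.044,0.85,0],[-0.019,-0.113,-0.047,0.83,0],[-0.016,-0.089,-0.04,0.65,0],[-0.016,-0.087,-0.041,0.64,0],[0,0,0,0,0],[0,0,0,0,0]]'; python3 trail.py -40 -42 -43 -44
```

```text
time: 11.18
tool_pos: [0.4727, -0.1299, 0.0749]
tcp_rot: [3.025, 0.847, 0.001]
wrist_force: [-0.9, 0.7, 0.1]
width: 0.001
grip_force: 0.0
time: 11.92
tool_pos: [0.4612, -0.1134, 0.0832]
tcp_rot: [3.117, 0.391, 0.001]
wrist_force: [-0.1, -1.2, 0.9]
width: 0.004
grip_force: 0.6
[ 0.46118364 -0.11342516  0.08320101] 14.296380336833796
-40 [-0.001, 0.001, 0.003, 0.008]
-42 [-0.008, -0.043, -0.021, 0.316]
-43 [-0.004, -0.021, -0.011, 0.157]
-44 [-0.004, -0.021, -0.011, 0.157]
```

```bash
cat > edges.py <<'E'
from g import *
from scipy.ndimage import map_coordinates
def prof(cam,lo,hi,h=0,r0=.05,r1=.094):
    W=bot.read_camera(cam);g=W['pixels'].astype(float).mean(2);a=np.arange(lo,hi,.5);t=np.radians(a);out=[]
    for r in np.linspace(r0,r1,20):
        u=proj(W,Pc+(np.stack([r*np.cos(t),r*np.sin(t),0*t+h],1))@F.T);o=map_coordinates(g,[u[:,1],u[:,0]],order=1,cval=-1);out.append(o)
    return a,np.median(out,0)
if __name__=='__main__':
    for cam in ('wrist','side','top'):
        for lo,hi in ((-60,-30),(34,58)):
            a,m=prof(cam,lo,hi);print(cam,lo,m.astype(int).tolist())
E
python3 edges.py
```

```text
wrist -60 [85, 84, 77, 73, 70, 72, 63, 68, 67, 66, 67, 61, 64, 69, 68, 64, 79, 85, 84, 84, 85, 84, 84, 85, 84, 85, 85, 84, 85, 85, 85, 83, 84, 83, 80, 85, 84, 81, 70, 41, 33, 33, 35, 34, 32, 33, 33, 32, 32, 32, 32, 32, 32, 33, 34, 32, 33, 54, 98, 100]
wrist 34 [171, 170, 171, 172, 171, 171, 171, 171, 171, 171, 171, 169, 171, 171, 170, 170, 170, 169, 169, 169, 167, 146, 147, 148, 147, 129, 97, 98, 126, 134, 139, 139, 141, 144, 143, 123, 138, 139, 138, 138, 138, 138, 138, 138, 138, 138, 138, 138]
side -60 [72, 71, 70, 70, 70, 69, 69, 70, 70, 71, 72, 73, 73, 73, 73, 72, 71, 70, 69, 68, 67, 66, 66, 65, 64, 63, 63, 64, 66, 69, 71, 74, 76, 79, 82, 85, 86, 85, 85, 85, 85, 85, 85, 85, 86, 85, 88, 92, 95, 94, 93, 92, 90, 88, 85, 80, 78, 76, 73, 73]
side 34 [59, 59, 59, 59, 59, 59, 59, 59, 59, 60, 60, 63, 66, 70, 78, 88, 99, 105, 113, 117, 118, 115, 110, 98, 89, 83, 80, 83, 90, 99, 108, 116, 123, 129, 132, 135, 137, 138, 138, 138, 138, 138, 138, 138, 138, 138, 138, 138]
top -60 [80, 80, 80, 81, 82, 83, 84, 84, 83, 83, 83, 83, 83, 83, 83, 82, 82, 82, 82, 82, 82, 82, 81, 80, 80, 79, 79, 77, 77, 77, 76, 76, 74, 72, 69, 69, 72, 74, 75, 76, 74, 73, 73, 70, 65, 66, 67, 61, 60, 56, 56, 56, 57, 56, 52, 50, 48, 46, 43, 40]
top 34 [31, 32, 32, 33, 33, 32, 32, 33, 34, 35, 37, 42, 48, 52, 58, 62, 67, 75, 79, 80, 82, 78, 74, 70, 66, 65, 69, 71, 75, 77, 82, 84, 88, 90, 89, 88, 87, 89, 92, 94, 95, 96, 96, 95, 95, 95, 95, 95]
```

```bash
python3 -m creep '[[-0.008,-0.043,-0.02,0.31,0],[-0.006,-0.03,-0.012,0.2,0],[0,0,0,0,0],[0,0,0,0,0]]' && python3 edges.py | grep -E "wrist 34|side 34" && python3 -m creep '[[0,0,-0.5,0,0],[0,0,-1,0,0],[0,0,-1,0,0],[-0.5,0.3,-1,0,0],[-0.5,0.3,-1,0,0],[0,0,0,0,0],[0,0,0,0,0]]'
python3 - <<'E'
from g import *
W=bot.read_camera('wrist');np.save('W4.npy',W,allow_pickle=True)
u0=proj(W,Pc)[0];print(u0)
k=3.2;im=cv2.resize(W['pixels'],None,fx=k,fy=k,interpolation=cv2.INTER_CUBIC)
for b,c in ((44,(255,0,0)),(-44,(255,0,0)),(0,(0,255,0))):
    b=np.radians(b);u=proj(W,np.array([Pc+F@[r*np.cos(b),r*np.sin(b),0] for r in (.028,.098)]))*k
    cv2.line(im,tuple(u[0].astype(int).tolist()),tuple(u[1].astype(int).tolist()),c,1)
x,y=(u0*k).astype(int);x=max(0,x-350);y=max(0,y-220);cv2.imwrite('pics/w5.png',im[y:y+580,x:x+780,::-1])
E
```

```text
time: 12.72
tool_pos: [0.4594, -0.1097, 0.0847]
tcp_rot: [3.126, 0.309, 0.001]
wrist_force: [-0.5, -2.5, 2.7]
width: -0.001
grip_force: 1.5
wrist 34 [171, 171, 171, 171, 171, 171, 170, 170, 170, 170, 170, 171, 171, 170, 170, 170, 169, 168, 168, 169, 163, 134, 133, 138, 139, 141, 142, 139, 119, 138, 140, 139, 139, 138, 139, 139, 139, 139, 138, 137, 139, 138, 139, 139, 138, 137, 137, 138]
side 34 [59, 59, 59, 59, 59, 59, 59, 59, 59, 60, 60, 63, 65, 69, 76, 83, 89, 95, 100, 107, 110, 114, 118, 123, 127, 130, 133, 135, 137, 138, 139, 138, 138, 138, 138, 138, 138, 138, 138, 138, 138, 138, 138, 138, 138, 138, 138, 138]
time: 13.9
tool_pos: [0.4156, -0.1482, 0.3086]
tcp_rot: [-3.125, -0.308, 0.001]
wrist_force: [0.3, 0.5, -0.7]
width: -0.003
grip_force: 0.0
[214.57652876  39.12537092]
```

View pics/w5.png

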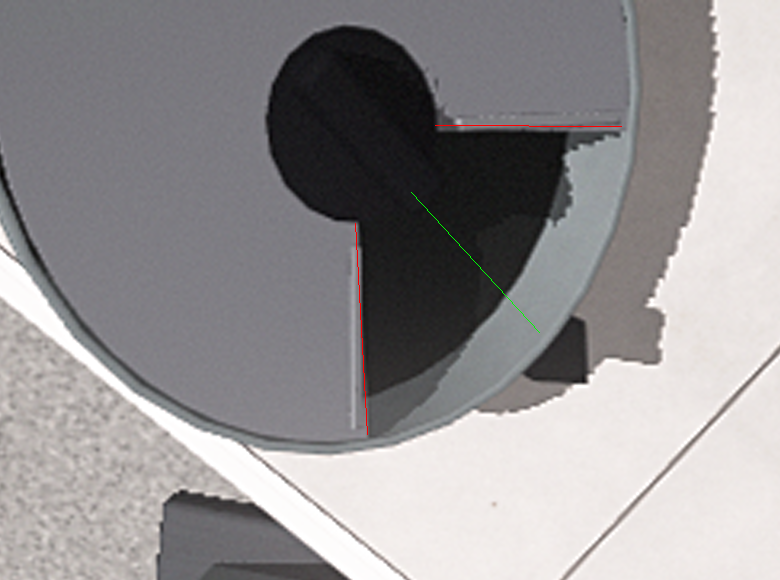

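The opening edges lie symmetrically about the model's ±44° lines. The lead strip is at y≈118-130 and the trail strip at x≈350-358. A numeric check follows.

```bash
python3 - <<'E'
from g import *
from edges import prof
for lo,hi in ((-52,-38),(38,52)):
    for h in (0,-.004):
        a,m=prof('wrist',lo,hi,h,.05,.085);print(h,[f'{x:g}:{int(y)}' for x,y in zip(a,m)])
p,h=head();c=np.array([.4345,-.334])-.002*np.array([np.cos(.288),np.sin(.288)])
t=np.radians(16.5)
print(p,np.degrees(h),c,step(p,h,[*c,.12],t))
E
```

```text
0 ['-52:130', '-51.5:130', '-51:130', '-50.5:129', '-50:128', '-49.5:128', '-49:134', '-48.5:144', '-48:164', '-47.5:189', '-47:159', '-46.5:132', '-46:127', '-45.5:123', '-45:110', '-44.5:98', '-44:77', '-43.5:51', '-43:40', '-42.5:39', '-42:39', '-41.5:41', '-41:42', '-40.5:42', '-40:40', '-39.5:40', '-39:40', '-38.5:40']
-0.004 ['-52:130', '-51.5:130', '-51:130', '-50.5:130', '-50:130', '-49.5:130', '-49:130', '-48.5:128', '-48:130', '-47.5:138', '-47:148', '-46.5:164', '-46:158', '-45.5:140', '-45:132', '-44.5:127', '-44:124', '-43.5:113', '-43:96', '-42.5:56', '-42:41', '-41.5:40', '-41:39', '-40.5:39', '-40:39', '-39.5:39', '-39:39', '-38.5:39']
0 ['38:21', '38.5:21', '39:21', '39.5:21', '40:21', '40.5:20', '41:19', '41.5:19', '42:19', '42.5:25', '43:46', '43.5:72', '44:95', '44.5:112', '45:122', '45.5:126', '46:126', '46.5:127', '47:127', '47.5:121', '48:120', '48.5:124', '49:124', '49.5:124', '50:124', '50.5:125', '51:124', '51.5:124']
-0.004 ['38:21', '38.5:21', '39:21', '39.5:21', '40:20', '40.5:20', '41:20', '41.5:19', '42:19', '42.5:30', '43:54', '43.5:83', '44:100', '44.5:115', '45:127', '45.5:127', '46:126', '46.5:127', '47:125', '47.5:121', '48:122', '48.5:124', '49:125', '49.5:125', '50:124', '50.5:124', '51:124', '51.5:124']
[ 0.41552814 -0.14817422  0.30769916] 11.31915813647969 [ 0.43258237 -0.33456807] [-0.397  3.722  3.754 -0.904]
```

The transitions are at -44.2° and +43.7°, and the cover's edge marks at ±47.5°, so the cover is at 0 within about half a degree. Now the cube.

```bash
python3 -m creep '[[-0.1,0.93,0.2,0,0.7],[-0.1,0.93,0.4,0,0.7],[-0.1,0.93,0.4,0,0.7],[-0.1,0.93,0.4,0,0.7],[0,0,0.8,-0.9,0.7],[0,0,0.8,0,0.7],[0,0,0,0,0.7],[0,0,0,0,0.7]]' 20
python3 - <<'E'
from g import *
W=bot.read_camera('wrist');np.save('W5.npy',W,allow_pickle=True)
p,h=head();print(p,np.degrees(h),proj(W,[[.4326,-.3346,.032],[.4326,-.3346,0]]))
for d in bot.regions_of('cube',W): print(d['bbox'],d['mask'].sum(),d['score'])
u=proj(W,[.4326,-.3346,.032])[0].astype(int);k=5
im=W['pixels'][max(0,u[1]-50):u[1]+50,u[0]-60:u[0]+60];print(u)
im=np.clip((im/255.)**.6*255,0,255).astype(np.uint8)
cv2.imwrite('pics/w6.png',cv2.resize(im,None,fx=k,fy=k,interpolation=cv2.INTER_CUBIC)[:,:,::-1])
E
```

```text
time: 15.15
tool_pos: [0.4334, -0.3353, 0.1603]
tcp_rot: [3.109, 0.45, 0.001]
wrist_force: [0.9, -0.1, -0.6]
width: 0.697
grip_force: 0.0
[ 0.43395258 -0.33582354  0.1613323 ] 16.45962294074806 [[258.01580307 177.77734561]
 [258.13637343 168.1619876 ]]
[196.2, 225.5, 236.9, 278.1] 1503 0.83
[296.9, 74.2, 336.6, 119.7] 1146 0.8
[211.6, 38.9, 255.1, 89.0] 1318 0.68
[0.0, 1.6, 64.0, 98.1] 5200 0.22
[258 177]
```

View pics/w6.png

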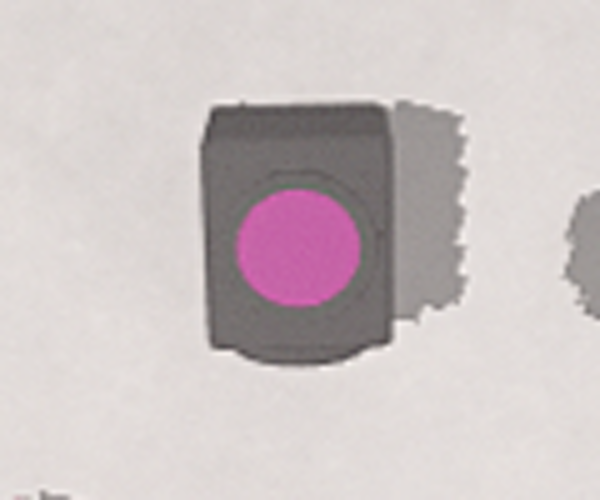

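```bash
python3 - <<'E'
from g import *
W=np.load('W5.npy',allow_pickle=True).item()
c=np.array([onz(W,(198+u/5,127+v/5),.032) for u,v in [(203,145),(390,142),(393,345),(213,348)]])
e=[np.linalg.norm(c[i]-c[(i+1)%4]).round(4) for i in range(4)]
x=c[0]+c[1]-c[2]-c[3];t=np.arctan2(x[1],x[0]);m=c.mean(0)-.002*np.array([np.cos(t),np.sin(t),0]);print(m,np.degrees(t),e)
p,h=head();print(step(p,h,[m[0],m[1],.02],t))
E
```

```text
[ 0.43188392 -0.33482049  0.032     ] 18.107337066399918 [np.float64(0.0324), np.float64(0.0375), np.float64(0.0325), np.float64(0.0376)]
[-0.037 -0.037  2.837 -0.288]
```

```bash
python3 -m creep '[[-0.03,-0.03,0.7,-0.2,0.7],[0,0,0.8,0,0.7],[0,0,0.8,0,0.7],[0,0,0.53,0,0.7],[0,0,0,0,0.7],[0,0,0,0,0.7]]' 20 && python3 -m creep '[[0,0,0,0,0],[0,0,0,0,0],[0,0,0,0,0],[0,0,0,0,0],[0,0,0,0,0]]' 20 && python3 -m creep '[[0,0,-0.4,0,0],[0,0,-0.8,0,0],[0,0,-0.9,0,0],[0,0,-0.9,0,0],[0,0,-0.9,0,0],[0,0,0,0,0]]' 20
python3 - <<'E'
from g import *
from edges import prof
p,h=head();print(p,np.degrees(h))
S=bot.read_camera('side')
for d in bot.regions_of('cube',S): print(d['bbox'],d['mask'].sum(),d['score'])
print(proj(S,[p+[0,0,-.02],p+[0,0,.012]]))
n=F[:,2]
mh=np.arctan2(-F[1,0],-F[0,0]);print('target toolx',np.degrees(mh))
for ro in (.066,.072):
    X=Pc+F@[ro,0,.005-.044]   # cube origin when flat
    top=X+n*.032;cen=X+n*.026  # pad contact centroid
    tcp=cen-[0,0,.006];print(ro,'tcp flat',tcp,'inner bottom edge',Pc+F@[ro-.022,0,-.039])
    print(step(p,h,tcp,mh))
E
```

```text
time: 16.0
tool_pos: [0.4325, -0.3354, 0.0202]
tcp_rot: [3.102, 0.48, 0.004]
wrist_force: [-0.4, -0.4, 0.5]
width: 0.702
grip_force: 0.0
time: 16.62
tool_pos: [0.4323, -0.3353, 0.0201]
tcp_rot: [3.102, 0.48, 0.003]
wrist_force: [-1.0, 0.9, 5.9]
width: 0.392
grip_force: 20.8
time: 17.38
tool_pos: [0.4334, -0.3363, 0.2186]
tcp_rot: [3.097, 0.479, 0.01]
wrist_force: [0.1, 0.1, -0.6]
width: 0.389
grip_force: 20.3
[ 0.43339525 -0.33632831  0.21862701] 17.58063396874032
[180.3, 227.7, 200.4, 248.3] 391 0.87
[262.2, 252.2, 279.5, 269.1] 209 0.72
[265.3, 223.2, 280.4, 242.6] 211 0.67
[[231.33605426 178.63286533]
 [230.75689591 164.44821822]]
target toolx 54.091279003033634
0.066 tcp flat [ 0.48998836 -0.12385103  0.06778691] inner bottom edge [ 0.50336805 -0.09512881  0.06129621]
[ 2.363 -3.709  3.017 -6.372]
0.072 tcp flat [ 0.48685605 -0.12817676  0.06505256] inner bottom edge [ 0.50023574 -0.09945454  0.05856186]
[ 2.277 -3.646  3.071 -6.372]
```

```bash
cat > place.py <<'E'
from g import *
ro=.070;mh=np.arctan2(-F[1,0],-F[0,0]);s=np.sign(F[2,1])
xh=np.array([-np.cos(mh),-np.sin(mh),0]);yh=np.cross([0,0,1],xh)   # mark heading (outward), left
xp=F[:,0];zp=np.cross(xp,yh)
corner=Pc+F@[ro-.022,s*.017,-.039];E=Pc+F@[ro,s*.017,-.039]
t1=corner+.022*xh-s*.017*yh+[0,0,.020]
t2=E-s*.017*yh+zp*.026-[0,0,.006]
if __name__=='__main__':
    p,h=head();print(p,np.degrees(h),'contact',t1,'flat',t2,'s',s,'zp',zp)
    up=t1+[0,0,.10]
    print('above',step(p,h,up,mh));print('contact',step(p,h,t1,mh),step(up,mh,t1,mh));print('flat',step(t1,mh,t2,mh),'from now',step(p,h,t2,mh))
E
python3 place.py
```

```text
[ 0.43094817 -0.33424841  0.21356727] 17.577734417410838 contact [ 0.48769961 -0.11755161  0.08297029] flat [ 0.48216807 -0.12519068  0.07008746] s -1.0 zp [-0.2672809  -0.36911579  0.89012047]
above [ 2.391 -3.789  0.612 -6.373]
contact [ 2.391 -3.789  2.612 -6.373] [ 0.  0.  2. -0.]
flat [-0.189  0.     0.258 -0.   ] from now [ 2.239 -3.677  2.87  -6.373]
```

```bash
python3 -m creep '[[0.478,-0.758,0,0,0],[0.478,-0.758,0,0,0],[0.478,-0.758,0,0,0],[0.478,-0.758,0,0,0],[0.478,-0.758,0,0,0],[0,0,0,-0.91,0],[0,0,0,-0.91,0],[0,0,0,-0.91,0],[0,0,0,-0.91,0],[0,0,0.2,-0.91,0],[0,0,0.2,-0.91,0],[0,0,0.2,-0.91,0],[0,0,0,0,0],[0,0,0,0,0],[0,0,0,0,0]]' && python3 place.py
```

```text
time: 19.35
tool_pos: [0.4877, -0.1175, 0.1832]
tcp_rot: [2.799, 1.427, 0.0]
wrist_force: [0.2, -0.1, -0.4]
width: 0.393
grip_force: 20.4
[ 0.48769791 -0.11750531  0.18316804] 54.02790994993062 contact [ 0.48769961 -0.11755161  0.08297029] flat [ 0.48216807 -0.12519068  0.07008746] s -1.0 zp [-0.2672809  -0.36911579  0.89012047]
above [-0.001  0.001  0.004 -0.011]
contact [-1.000e-03  1.000e-03  2.004e+00 -1.100e-02] [ 0.  0.  2. -0.]
flat [-0.189  0.     0.258 -0.   ] from now [-1.890e-01  1.000e-03  2.262e+00 -1.100e-02]
```

```bash
python3 -m creep '[[0,0,0.6,0,0],[0,0,0.6,0,0],[0,0,0.4,0,0],[0,0,0.25,0,0],[0,0,0,0,0],[0,0,0,0,0]]' && python3 -m creep '[[0,0,0.1,0,0],[0,0,0.06,0,0],[0,0,0,0,0],[0,0,0,0,0]]'
```

```text
time: 20.1
tool_pos: [0.4941, -0.1243, 0.0972]
tcp_rot: [2.782, 1.422, 0.01]
wrist_force: [-0.0, -19.3, 17.5]
width: 0.392
grip_force: 74.7
time: 20.6
tool_pos: [0.498, -0.1275, 0.095]
tcp_rot: [2.772, 1.421, 0.016]
wrist_force: [-6.9, -24.9, 41.7]
width: 0.389
grip_force: 82.0
```

The uphill finger is hitting the trailing edge of the cover, because its lean moves it uphill at cover level. I'll back out and find a placement where the fingers clear.

```bash
python3 -m creep '[[0,0,-0.3,0,0],[0,0,-0.6,0,0],[0,0,-0.6,0,0],[0,0,-0.5,0,0],[0,0,0,0,0],[0,0,0,0,0]]' 20
cat > feas.py <<'E'
from g import *
mh=np.arctan2(-F[1,0],-F[0,0]);s=np.sign(F[2,1])
xh=np.array([-np.cos(mh),-np.sin(mh),0]);yh=np.cross([0,0,1],xh);xp=F[:,0];zp=np.cross(xp,yh)
def targets(ro,lat,gx=0.,ov=.012):
    # gx: grip point along cube x toward collar (outward +)
    corner=Pc+F@[ro-.022,lat+s*.017,-.039];E=Pc+F@[ro,lat+s*.017,-.039]
    t1=corner+(.022+gx)*xh-s*.017*yh+[0,0,.032-ov]
    t2=E-s*.017*yh+xp*gx+zp*(.032-ov/2)-[0,0,ov/2]
    return t1,t2
def margin(t,half=.0165,th=.0145,extra=.0):
    """min clearance (mm) of the finger prisms to opening edges / rim at cover and of the tips"""
    m=1
    for sy in (-1,1):
        for i in (-.011,.011):
            for j in (half,half+th+extra):
                b=t-i*xh-sy*j*yh
                for hz in np.linspace(0,.06,25):
                    q=F.T@(b+[0,0,hz]-Pc);z=q[2]+.044
                    if z>.046: break
                    r=np.hypot(q[0],q[1]);a=np.arctan2(abs(q[1]),q[0]);mm=r*np.sin(np.radians(44)-a)
                    m=min(m,mm,.0985-r,z-.005)
    return m*1000
if __name__=='__main__':
    for ro in (.070,.074,.077):
        for lat in (0,.004,.008):
            for gx in (0,.006,.01):
                t1,t2=targets(ro,lat,gx);print(ro,lat,gx,'%.1f %.1f open %.1f'%(margin(t1),margin(t2),margin(t2,extra=.004)))
E
python3 feas.py
python3 - <<'E'
from edges import *
a,m=prof('wrist',-56,-36);print([f'{x:g}:{int(y)}' for x,y in zip(a,m)])
a,m=prof('wrist',36,56);print([f'{x:g}:{int(y)}' for x,y in zip(a,m)])
a,m=prof('side',36,56);print([f'{x:g}:{int(y)}' for x,y in zip(a,m)])
E
```

```text
time: 21.35
tool_pos: [0.4871, -0.1174, 0.1818]
tcp_rot: [-2.798, -1.428, 0.001]
wrist_force: [-0.1, 0.8, -0.7]
width: 0.392
grip_force: 48.7
0.07 0 0 -3.6 4.0 open 1.2
0.07 0 0.006 2.0 2.7 open 1.2
0.07 0 0.01 4.1 -1.0 open -2.5
0.07 0.004 0 -0.7 6.9 open 4.1
0.07 0.004 0.006 4.8 4.2 open 2.8
0.07 0.004 0.01 7.0 0.4 open -0.9
0.07 0.008 0 2.1 9.8 open 7.0
0.07 0.008 0.006 7.7 4.4 open 3.1
0.07 0.008 0.01 9.9 0.7 open -0.7
0.074 0 0 -0.8 4.6 open 3.0
0.074 0 0.006 4.7 -1.0 open -2.5
0.074 0 0.01 6.9 -4.7 open -6.2
0.074 0.004 0 2.0 6.1 open 4.6
0.074 0.004 0.006 7.6 0.4 open -0.9
0.074 0.004 0.01 9.8 -3.4 open -4.7
0.074 0.008 0 4.9 6.3 open 4.9
0.074 0.008 0.006 10.5 0.7 open -0.7
0.074 0.008 0.01 11.5 -3.1 open -4.4
0.077 0 0 1.2 1.8 open 0.3
0.077 0 0.006 6.8 -3.8 open -5.2
0.077 0 0.01 5.6 -7.5 open -8.9
0.077 0.004 0 4.1 3.2 open 1.8
0.077 0.004 0.006 9.7 -2.4 open -3.7
0.077 0.004 0.01 7.3 -6.2 open -7.5
0.077 0.008 0 7.0 3.5 open 2.1
0.077 0.008 0.006 12.2 -2.2 open -3.5
0.077 0.008 0.01 8.7 -6.0 open -7.2
['-56:141', '-55.5:141', '-55:140', '-54.5:141', '-54:141', '-53.5:141'
[... 557 characters left out ...]
5:173', '43:173', '43.5:173', '44:164', '44.5:147', '45:147', '45.5:147', '46:144', '46.5:126', '47:108', '47.5:102', '48:101', '48.5:102', '49:102', '49.5:101', '50:102', '50.5:106', '51:124', '51.5:144', '52:165', '52.5:169', '53:170', '53.5:170', '54:171', '54.5:171', '55:170', '55.5:169']
['36:59', '36.5:59', '37:59', '37.5:59', '38:60', '38.5:60', '39:60', '39.5:63', '40:66', '40.5:70', '41:78', '41.5:88', '42:98', '42.5:104', '43:113', '43.5:119', '44:119', '44.5:117', '45:110', '45.5:97', '46:86', '46.5:75', '47:68', '47.5:61', '48:59', '48.5:59', '49:58', '49.5:58', '50:58', '50.5:58', '51:58', '51.5:58', '52:58', '52.5:58', '53:58', '53.5:58', '54:58', '54.5:58', '55:58', '55.5:58']
```

```bash
python3 - <<'E'
from edges import *
for cam,lo,hi in (('wrist',-40,0),('wrist',40,100),('side',40,100),('side',-40,0)):
    a,m=prof(cam,lo,hi);print(cam,' '.join(f'{x:g}:{int(y)}' for x,y in zip(a[::2],m[::2])))
W=bot.read_camera('wrist');I=W['pixels'].astype(int);p,h=head();print(p,np.degrees(h))
M=((I[...,0]-I[...,1]>40)&(I[...,2]-I[...,1]>30)).astype(np.uint8)
n,l,st,ce=cv2.connectedComponentsWithStats(M)
tx=np.array([np.cos(h),np.sin(h)]);ty=np.array([np.sin(h),-np.cos(h)])
for i in range(1,n):
    if st[i,4]>80:
        X=onz(W,ce[i],p[2]+.012);d=(X-p)[:2];print(st[i],ce[i],'tool xy mm',(1000*d@tx).round(1),(1000*d@ty).round(1))
        c=cv2.fitEllipse(max(cv2.findContours((l==i).astype(np.uint8),0,1)[0],key=len));print(c)
print('expected',proj(W,[np.array([*(p[:2]+.002*tx),p[2]+.012])]))
E
```

```text
wrist -40:140 -39:141 -38:140 -37:140 -36:139 -35:140 -34:139 -33:140 -32:138 -31:138 -30:178 -29:145 -28:136 -27:113 -26:90 -25:91 -24:90 -23:91 -22:90 -21:90 -20:90 -19:90 -18:90 -17:90 -16:90 -15:91 -14:112 -13:121 -12:134 -11:149 -10:150 -9:152 -8:154 -7:154 -6:154 -5:156 -4:156 -3:157 -2:157 -1:158
wrist 40:174 41:173 42:172 43:173 44:163 45:146 46:144 47:108 48:102 49:101 50:102 51:116 52:168 53:170 54:171 55:168 56:153 57:97 58:89 59:89 60:128 61:139 62:146 63:143 64:130 65:139 66:138 67:138 68:138 69:138 70:138 71:137 72:137 73:137 74:137 75:137 76:137 77:137 78:136 79:136 80:137 81:136 82:137 83:136 84:136 85:137 86:136 87:136 88:136 89:136 90:135 91:136 92:135 93:135 94:135 95:135 96:135 97:135 98:135 99:135
side 40:66 41:79 42:99 43:113 44:119 45:110 46:85 47:67 48:59 49:58 50:58 51:58 52:58 53:58 54:58 55:58 56:58 57:58 58:60 59:66 60:81 61:98 62:114 63:126 64:134 65:138 66:139 67:139 68:138 69:138 70:138 71:138 72:138 73:138 74:138 75:138 76:138 77:138 78:138 79:138 80:138 81:138 82:138 83:138 84:138 85:138 86:138 87:138 88:138 89:138 90:139 91:139 92:139 93:139 94:138 95:138 96:138 97:139 98:139 99:139
side -40:140 -39:140 -38:140 -37:140 -36:140 -35:140 -34:141 -33:140 -32:136 -31:128 -30:118 -29:112 -28:101 -27:88 -26:76 -25:68 -24:66 -23:65 -22:64 -21:64 -20:64 -19:63 -18:63 -17:63 -16:63 -15:63 -14:63 -13:64 -12:63 -11:63 -10:63 -9:63 -8:63 -7:63 -6:63 -5:63 -4:63 -3:63 -2:62 -1:62
[ 0.48733455 -0.11739047  0.18194101] 54.07505484915113
[235 333  27  24 332] [248.33433735 345.73192771] tool xy mm -48.6 -4.9
((248.47030639648438, 345.4704895019531), (21.11137580871582, 24.889619827270508), 109.36845397949219)
expected [[257.6703018  260.37526839]]
```

```bash
python3 - <<'E'
from edges import *
W=bot.read_camera('wrist');I=W['pixels'].astype(int);p,h=head()
tx=np.array([np.cos(h),np.sin(h),0]);ty=np.array([np.sin(h),-np.cos(h),0])
for d in bot.regions_of('cube',W): print('W',d['bbox'],d['mask'].sum(),d['score'])
def show(x,y,z): return proj(W,p+x*tx+y*ty+np.array([0,0,z]))[0].round(1)
print('top corners',[show(x,y,.012).tolist() for x,y in((.022,-.017),(.022,.017),(-.018,.017),(-.018,-.017))],'bottom inner',show(.022,-.017,-.02),show(.022,.017,-.02))
print('col257 rows200-320:',[tuple(I[r,257]) for r in range(200,322,6)])
print('row 255 cols 190-330:',[int(I[255,c].mean()) for c in range(190,330,4)])
print('row 235 cols 190-330:',[int(I[235,c].mean()) for c in range(190,330,4)])
hsv=cv2.cvtColor(W['pixels'],cv2.COLOR_RGB2HSV);M=((hsv[...,0]>140)&(hsv[...,0]<170)&(hsv[...,1]>80)&(hsv[...,2]>25)).astype(np.uint8)
n,l,st,ce=cv2.connectedComponentsWithStats(M)
print([(st[i].tolist(),ce[i].round(1).tolist()) for i in range(1,n) if st[i,4]>40])
for cam in('side','top'):
    S=bot.read_camera(cam);print(cam,[(d['bbox'],round(d['score'],2)) for d in bot.look_for('cube',S)],proj(S,[p-[0,0,.02],p+[0,0,.012]]).round(0).tolist())
E
```

```text
W [235.9, 332.0, 275.0, 356.4] 585 0.73
W [352.2, 248.6, 382.5, 285.4] 851 0.71
W [219.6, 241.7, 301.9, 318.0] 6254 0.68
top corners [[219.5, 221.3], [295.5, 221.3], [292.6, 296.2], [222.8, 296.2]] bottom inner [226.5 196.3] [289.2 196.3]
col257 rows200-320: [(np.int64(77), np.int64(79), np.int64(82)), (np.int64(149), np.int64(153), np.int64(153)), (np.int64(149), np.int64(155), np.int64(156)), (np.int64(154), np.int64(159), np.int64(160)), (np.int64(150), np.int64(155), np.int64(157)), (np.int64(53), np.int64(53), np.int64(53)), (np.int64(46), np.int64(41), np.int64(45)), (np.int64(57), np.int64(51), np.int64(54)), (np.int64(73), np.int64(70), np.int64(70)), (np.int64(69), np.int64(66), np.int64(66)), (np.int64(71), np.int64(65), np.int64(65)), (np.int64(71), np.int64(71), np.int64(67)), (np.int64(71), np.int64(67), np.int64(68)), (np.int64(72), np.int64(67), np.int64(71)), (np.int64(42), np.int64(36), np.int64(39)), (np.int64(44), np.int64(41), np.int64(40)), (np.int64(46), np.int64(42), np.int64(43)), (np.int64(46), np.int64(44), np.int64(45)), (np.int64(50), np.int64(47), np.int64(48)), (np.int64(51), np.int64(44), np.int64(45)), (np.int64(243), np.int64(239), np.int64(237))]
row 255 cols 190-330: [250, 67, 65, 61, 156, 152, 153, 51, 74, 78, 78, 70, 74, 71, 73, 70, 69, 69, 68, 65, 68, 66, 66, 65, 71, 64, 66, 58, 50, 147, 149, 137, 37, 47, 42]
row 235 cols 190-330: [242, 243, 241, 240, 235, 245, 144, 145, 51, 252, 239, 239, 241, 239, 240, 240, 53, 47, 44, 45, 46, 46, 38, 15, 245, 125, 48, 78, 112, 95, 129, 130, 131, 130, 131]
[]
side [([249.9, 108.9, 264.9, 131.5], 0.83), ([263.7, 252.0, 278.1, 268.2], 0.72), ([181.8, 224.0, 201.6, 249.0], 0.6), ([264.6, 222.4, 279.6, 240.4], 0.58)] [[261.0, 132.0], [262.0, 119.0]]
top [([257.9, 169.6, 266.9, 184.6], 0.72), ([284.8, 176.9, 296.8, 185.5], 0.64), ([259.4, 237.4, 281.3, 254.2], 0.56), ([183.1, 173.9, 197.2, 193.1], 0.55)] [[187.0, 180.0], [185.0, 178.0]]
```

The cube has pitched in the grip: no magenta window shows, and its mask is shifted. Its inner edge caught the cover on the way down and dragged it to +17°. I'll fit the cube's pitch in the hand numerically.

```bash
cat > hand.py <<'E'
from g import *
from scipy.optimize import differential_evolution
W=bot.read_camera('wrist');p,h=head()
tx=np.array([np.cos(h),np.sin(h),0]);ty=np.array([np.sin(h),-np.cos(h),0]);tz=np.array([0,0,1.])
m=[d['mask'] for d in bot.regions_of('cube',W) if abs((d['bbox'][0]+d['bbox'][2])/2-258)<15 and d['mask'].sum()>2000][0]
L=np.array([[x,y,z] for x in(-.018,.022) for y in(-.0165,.0165) for z in (0,.032)]+[[-.021,.013*np.cos(a),.016+.013*np.sin(a)] for a in np.arange(0,6.28,.5)])
def pts(v):
    th,dx,dz=v;x,z=L[:,0]-.002,L[:,2]-.016;c,s=np.cos(th),np.sin(th)
    X=x*c-z*s+dx;Z=x*s+z*c+dz   # th>0: collar (-x) end goes down
    return p+X[:,None]*tx+L[:,1:2]*ty+Z[:,None]*tz
def cost(v):
    im=np.zeros((384,512),np.uint8);cv2.fillConvexPoly(im,cv2.convexHull(proj(W,pts(v)).round().astype(np.int32)),1)
    im=im.astype(bool);return -(im&m).sum()/(im|m).sum()
for lo,hi in ((-1.6,0),(0,.8),(.8,1.3),(1.3,1.9),(1.9,3.2)):
    r=differential_evolution(cost,[(lo,hi),(-.02,.02),(-.02,.03)],seed=0,maxiter=60);print(np.degrees(r.x[0]).round(1),(r.x[1:]*1000).round(1),r.fun,'lowest',((pts(r.x)[:,2]-p[2]).min()*1000).round(1))
E
python3 hand.py
```

```text
-27.6 [-15.2  -7.7] -0.7667839343301085 lowest -31.2
45.0 [-16.4   2.1] -0.897588424437299 lowest -23.4
49.2 [-12.2   7.7] -0.9339637762461933 lowest -18.0
74.6 [-8.7  2.3] -0.8307336799537839 lowest -23.2
139.3 [-10.3   4.9] -0.7683208701563562 lowest -20.3
```

The fit gives about 49° of pitch, collar down (IoU 0.93). Pressing the low edge on the table will level the cube. I'll set it down flat at a free spot, repair the cover, then re-pick and approach along the drum axis.

```bash
python3 -m creep '[[-0.82,0.32,0.1,0,0],[-0.82,0.32,0.4,0,0],[-0.82,0.32,0.6,0,0],[-0.82,0.32,0.7,0,0],[-0.82,0.32,0.8,0,0],[0,0,0.3,0,0],[0,0,0.2,0,0],[0,0,0,0,0]]' 20 && python3 -m creep '[[0,0,0.1,0,0],[0.03,0,0.1,0,0],[0.03,0,0.1,0,0],[0.03,0,0.08,0,0],[0,0,0,0,0]]' 20
```

```text
time: 23.15
tool_pos: [0.4323, -0.3294, 0.0274]
tcp_rot: [-2.797, -1.429, 0.0]
wrist_force: [0.5, -0.5, -0.1]
width: 0.392
grip_force: 48.6
time: 23.78
tool_pos: [0.4347, -0.3273, 0.0103]
tcp_rot: [2.798, 1.429, -0.002]
wrist_force: [-5.5, 1.7, 15.3]
width: 0.39
grip_force: 50.6
```

```bash
python3 -m creep '[[0,0,0.06,0,0.42],[0,0,0,0,0.46],[0,0,0,0,0.6],[0,0,-0.3,0,0.65],[0,0,-0.8,0,0.65],[0,0,-0.9,0,0.65],[0,0,-1,0,0.5],[0,0,0,0,0.2]]' 20
cat > loc.py <<'E'
from h import *
# cube on the table: magenta top window near the last spot
def locate(cam='wrist',z=.032):
    W=bot.read_camera(cam);hsv=cv2.cvtColor(W['pixels'],cv2.COLOR_RGB2HSV);I=W['pixels'].astype(int)
    M=((I[...,0]-I[...,1]>60)&(I[...,2]-I[...,1]>60)&(abs(I[...,0]-I[...,2])<90)).astype(np.uint8)
    n,l,st,ce=cv2.connectedComponentsWithStats(M)
    for i in range(1,n):
        if st[i,4]>60:print(cam,'window',st[i].tolist(),onz(W,ce[i],z).round(4))
    for d in bot.regions_of('cube',W):
        q=d['mask'].astype(np.uint8);c=np.array(np.nonzero(q)[::-1]).mean(1)
        c0=max(cv2.findContours(q,0,1)[0],key=len)[:,0];X=np.array([onz(W,u,z)[:2] for u in c0],np.float32)
        r=cv2.minAreaRect(X*1000);print(cam,'mask',d['bbox'],q.sum(),'rect',np.round(r[0],1),np.round(r[1],1),round(r[2],1))
if __name__=='__main__':
    print(bot.read_state()['tool_pos'],bot.read_state()['time']);locate('wrist');locate('top')
E
python3 loc.py
```

```text
time: 24.78
tool_pos: [0.4381, -0.3295, 0.1623]
tcp_rot: [2.789, 1.423, 0.007]
wrist_force: [-0.7, -0.3, -0.9]
width: 0.307
grip_force: 0.0
[ 0.43811119 -0.32949643  0.16229541] 24.775
wrist window [336, 149, 16, 16, 205] [ 0.51  -0.36   0.032]
wrist mask [135.9, 188.4, 192.5, 242.5] 2085 rect [ 346.2 -308.9] [46.3 45.5] 86.5
wrist mask [321.5, 132.4, 364.2, 174.6] 1129 rect [ 510.9 -357.3] [30.1 31. ] 85.6
wrist mask [237.2, 172.5, 271.9, 213.2] 1612 rect [ 427.6 -337.9] [41.2 35. ] 54.8
wrist mask [282.8, 55.8, 319.4, 106.0] 1268 rect [ 515.3 -286.4] [31.7 26.8] 71.5
top mask [263.4, 237.2, 281.9, 254.5] 236 rect [ 338.5 -309.6] [42.8 34.8] 89.8
top mask [128.7, 122.9, 220.4, 212.8] 6483 rect [537.5 -55.3] [230.7 228.7] 1.0
```

```bash
python3 - <<'E'
from h import *
from scipy.optimize import differential_evolution
W=bot.read_camera('wrist')
m=[d['mask'] for d in bot.regions_of('cube',W) if abs(d['bbox'][0]-237)<8][0]
L=np.array([[x,y,z] for x in(-.018,.022) for y in(-.017,.017) for z in (0,.032)]+[[-.021,.013*np.cos(a),.016+.013*np.sin(a)] for a in np.arange(0,6.28,.5)])-[0.002,0,.016]
def hull(v,th):
    c,s=np.cos(th),np.sin(th);X=L[:,0]*c-L[:,2]*s;Z=L[:,0]*s+L[:,2]*c;Z=Z-Z.min();a=v[2]
    return np.stack([v[0]+X*np.cos(a)-L[:,1]*np.sin(a),v[1]+X*np.sin(a)+L[:,1]*np.cos(a),Z],1)
def cost(v,th):
    im=np.zeros((384,512),np.uint8);cv2.fillConvexPoly(im,cv2.convexHull(proj(W,hull(v,th)).round().astype(np.int32)),1)
    im=im.astype(bool);return -(im&m).sum()/(im|m).sum()
for t in (0,50,70,90,180,270):
    r=differential_evolution(cost,[(.40,.46),(-.37,-.30),(.94-.5,.94+.5)],args=(np.radians(t),),seed=0,maxiter=50);print(t,r.x[:2].round(4),np.degrees(r.x[2]).round(1),r.fun)
g=W['pixels'].astype(int)
for r in range(168,220,2): print(r,' '.join('%3d'%g[r,c].mean() for c in range(230,280,2)))
print('col diff R-G max in bbox',(g[172:213,237:272,0]-g[172:213,237:272,1]).max())
E
```

```text
0 [ 0.4268 -0.3411] 55.4 -0.8024928092042186
50 [ 0.4269 -0.3403] 54.2 -0.8485153497735279
70 [ 0.4272 -0.3392] 52.5 -0.8689265536723164
90 [ 0.4281 -0.3392] 57.7 -0.8641722193746797
180 [ 0.4254 -0.3422] 56.3 -0.7967557251908397
270 [ 0.4282 -0.339 ] 57.3 -0.8831236897274634
168 187 185 190 190 189 188 191 186 187 190 194 195 192 190 191 194 196 191 191 193 193 188 190 188 187
170 191 186 188 192 193 191 187 193 103  89  95  86  91  94  92  92  94  94  93  93 101 103 100 102 209
172 190 186 189 189 187 185 195  66  53  52  54  58  54  56  52  55  53  54  54  55  54  51  51  51  51
174 189 188 190 187 188 187 193  38  55  55  57  57  56  55  57  57  55  56  53  55  55  56  55  54  50
176 187 186 188 190 191 189 184  46  59  57  58  55  56  56  55  58  56  57  56  52  53  53  55  58  50
178 190 189 187 186 189 187 180  50  57  56  58  52  56  56  56  56  58  55  54  57  56  56  54  54  54
180 194 192 187 186 187 185 152  54  55  54  57  55  54  56  54  56  52  57  56  54  55  52  55  54  59
182 191 193 195 192 190 194  95  55  57  56  58  56  59  56  58  58  58  54  54  56  57  52  55
[... 1208 characters left out ...]
  61  60  63  62  63  62  63  63  62  59  62  63
208 195 191 192 192 194 197 120  62  64  65  63  61  62  62  62  65  59  62  60  61  60  60  62  63  61
210 195 191 194 195 191 199 119  62  63  66  64  62  63  63  62  63  61  60  61  61  61  60  60  62  61
212 195 193 195 195 193 195 143  56  61  60  61  59  60  63  57  61  57  59  61  60  60  59  61  60  57
214 192 192 196 195 192 196 201 150 151 154 154 155 155 155 147 148 144 141 150 148 145 143 131 129 126
216 196 192 195 195 196 196 197 200 197 198 196 200 206 203 201 205 204 203 203 203 202 202 200 197 199
218 195 195 195 195 197 194 195 195 198 199 197 197 199 199 197 195 199 198 198 200 198 197 196 198 199
col diff R-G max in bbox 13
```

No window shows, and the upper face is plain and 34x32 mm. So the cube stands on its collar end with its bottom facing tool +x. A gentle push at the top, toward tool +x, tips it back onto its bottom.

```bash
python3 -m creep '[[-0.5,-0.03,0.2,0,0],[-0.47,-0.03,0.36,0,0],[0,0,0.8,0,0],[0,0,0.8,0,0],[0,0,0.4,0,0],[0,0,0,0,0]]' && python3 -m creep '[[0.16,0,0,0,0],[0.16,0,0,0,0],[0.16,0,0,0,0],[0.12,0,0,0,0],[0,0,0,0,0],[0,0,-0.8,0,0],[0,0,-1,0,0],[0,0,-0.9,0,0],[0,0,0,0,0]]'; python3 loc.py
```

```text
time: 25.82
tool_pos: [0.4015, -0.362, 0.0242]
tcp_rot: [-2.792, -1.425, 0.004]
wrist_force: [-0.1, 1.0, 0.4]
width: -0.002
grip_force: 0.0
time: 26.95
tool_pos: [0.4251, -0.3421, 0.1689]
tcp_rot: [2.788, 1.424, 0.007]
wrist_force: [-0.3, -1.1, -0.9]
width: 0.005
grip_force: 0.0
[ 0.42506423 -0.34207316  0.16893207] 26.95
wrist window [245, 120, 24, 25, 459] [ 0.4475 -0.3113  0.032 ]
wrist window [339, 128, 16, 16, 212] [ 0.5096 -0.3604  0.032 ]
wrist mask [326.5, 113.1, 366.9, 153.2] 1006 rect [ 510.3 -358. ] [27.3 31. ] 84.5
wrist mask [140.2, 165.4, 195.7, 224.0] 2017 rect [ 345.1 -309.6] [45. 44.] 85.6
wrist mask [239.6, 107.1, 279.2, 157.2] 1910 rect [ 447.9 -311.8] [44.6 33.7] 53.2
wrist mask [288.8, 36.9, 323.3, 82.2] 1325 rect [ 514.5 -286.6] [31.9 27.2] 70.6
top mask [260.1, 238.1, 282.0, 253.6] 230 rect [ 338.5 -309.6] [42.8 34.7] 89.8
```

The cube is back on its bottom: window up at (0.4475,-0.3113), yaw about 53°, 44.6x33.7 mm. Now I push the cover back.

```bash
python3 trail.py -16u -16 -21 -26 -31 -36 -40 -42 -43
```

```text
[ 0.42088226 -0.33897546  0.16144102] 54.09482539973094
-16u [3.97, -1.461, 0.389, 2.944]
-16 [0.0, 0.0, 1.4, -0.0]
-21 [-0.02, -0.12, -0.04, 0.873]
-26 [-0.02, -0.117, -0.044, 0.852]
-31 [-0.019, -0.114, -0.047, 0.832]
-36 [-0.019, -0.111, -0.05, 0.814]
-40 [-0.016, -0.087, -0.041, 0.639]
-42 [-0.008, -0.043, -0.021, 0.316]
-43 [-0.004, -0.021, -0.011, 0.157]
```

```bash
python3 -m creep '[[0.99,-0.365,0,0,0],[0.99,-0.365,0,0,0],[0.99,-0.365,0.1,0,0],[1,-0.365,0.29,0,0],[0,0,0,0.98,0],[0,0,0.3,0.98,0],[0,0,0.3,0.98,0],[0,0,0,0,0]]' && python3 trail.py -16 -21
```

```text
time: 28.15
tool_pos: [0.4763, -0.1354, 0.11]
tcp_rot: [-2.973, -1.004, 0.008]
wrist_force: [-0.1, -0.3, -0.9]
width: 0.001
grip_force: 0.0
[ 0.47632398 -0.13536309  0.1100443 ] 37.30523759860237
-16 [0.028, 0.022, 0.761, 0.014]
-21 [-0.02, -0.12, -0.04, 0.873]
```

```bash
python3 -m creep '[[0.02,0.02,0.4,0,0],[0,0,0.36,0,0],[0,0,0,0,0],[-0.02,-0.12,-0.04,0.87,0],[-0.02,-0.117,-0.044,0.85,0],[-0.019,-0.114,-0.047,0.83,0],[-0.019,-0.111,-0.05,0.81,0],[-0.016,-0.087,-0.041,0.64,0],[-0.008,-0.043,-0.021,0.32,0],[0,0,0,0,0]]' && python3 trail.py -42 -43 -43.5
```

```text
time: 29.4
tool_pos: [0.4626, -0.1131, 0.0877]
tcp_rot: [3.122, 0.343, 0.001]
wrist_force: [-1.8, -3.0, 1.3]
width: 0.003
grip_force: 1.2
[ 0.46260582 -0.11310946  0.0877443 ] 12.52582463156097
-42 [-0.04, -0.042, 0.073, 0.015]
-43 [-0.004, -0.021, -0.011, 0.157]
-43.5 [-0.002, -0.011, -0.005, 0.078]
```

```bash
python3 -m creep '[[-0.03,-0.04,0.04,0.1,0],[-0.014,-0.025,0.02,0.09,0],[0,0,0,0,0],[0,0,0,0,0]]' && python3 trail.py -43 && python3 -m creep '[[0,0,-0.5,0,0],[0,0,-0.8,0,0],[-0.4,0.3,-0.8,0,0],[-0.4,0.4,-0.5,0,0.3],[0,0,0,0,0.65]]'
cat > cov.py <<'E'
from edges import *
for lo,hi in ((-56,-40),(40,56)):
    a,m=prof('wrist',lo,hi,0,.05,.085);print(' '.join(f'{x:g}:{int(y)}' for x,y in zip(a,m)))
p,h=head();print(p,np.degrees(h))
c=np.array([.4463,-.3129]);t=np.radians(53.5);print('cube above',step(p,h,[*c,.08],t),'low',step(p,h,[*c,.020],t))
E
python3 cov.py
```

```text
time: 29.9
tool_pos: [0.46, -0.11, 0.0843]
tcp_rot: [3.126, 0.312, 0.001]
wrist_force: [1.8, -1.8, 2.2]
width: 0.004
grip_force: 1.4
[ 0.45998184 -0.11004116  0.0843257 ] 11.391073508266528
-43 [-0.006, 0.008, -0.006, -0.026]
time: 30.52
tool_pos: [0.4273, -0.1529, 0.2157]
tcp_rot: [3.126, 0.308, 0.004]
wrist_force: [-0.1, 0.0, -0.2]
width: 0.42
grip_force: 0.0
-56:138 -55.5:137 -55:138 -54.5:138 -54:138 -53.5:138 -53:138 -52.5:138 -52:138 -51.5:138 -51:138 -50.5:138 -50:138 -49.5:138 -49:137 -48.5:142 -48:156 -47.5:175 -47:162 -46.5:142 -46:137 -45.5:134 -45:127 -44.5:111 -44:81 -43.5:48 -43:38 -42.5:40 -42:40 -41.5:41 -41:41 -40.5:40
40:23 40.5:23 41:24 41.5:23 42:22 42.5:24 43:47 43.5:85 44:119 44.5:118 45:116 45.5:133 46:134 46.5:135 47:135 47.5:131 48:126 48.5:132 49:133 49.5:133 50:133 50.5:132 51:132 51.5:132 52:132 52.5:132 53:132 53.5:132 54:132 54.5:132 55:132 55.5:131
[ 0.42644896 -0.15138946  0.21294127] 11.338394130983637
cube above [-0.246  3.245  2.659 -7.359] low [-0.246  3.245  3.859 -7.359]
```

The cover is centred again, with edges at -44.1° and +43.6°. Next I pick the cube and work out a collision-checked path.

```bash
python3 -m creep '[[-0.062,0.811,0.3,0,0.65],[-0.062,0.811,0.4,0,0.65],[-0.062,0.811,0.5,0,0.65],[-0.06,0.812,0.5,0,0.65],[0,0,0,-0.92,0.65],[0,0,0,-0.92,0.65],[0,0,0.2,-0.92,0.65],[0,0,0.2,-0.92,0.65],[0,0,0.2,-0.92,0.65],[0,0,0.2,-0.92,0.65],[0,0,0.2,-0.92,0.65],[0,0,0.16,-0.92,0.65]]' 20
cat > path.py <<'E'
from feas import *
G=np.array([[x,y,z] for x in np.linspace(-.021,.022,9) for y in (-.017,0,.017) for z in np.linspace(0,.032,9)])
def cube(t,th,gx,ov):
    # cube points for TCP t, pitched th (collar down) about pad contact point
    piv=t+[0,0,ov/2];x=G[:,0]+gx;z=G[:,2]-(.032-ov/2);c,s=np.cos(th),np.sin(th)
    X=x*c-z*s;Z=x*s+z*c
    return piv-X[:,None]*xh-G[:,1:2]*yh+Z[:,None]*[0,0,1]
def cm(P):
    q=(P-Pc)@F;z=q[:,2]+.044;r=np.hypot(q[:,0],q[:,1]);a=np.arctan2(abs(q[:,1]),q[:,0]);e=r*np.sin(np.clip(np.radians(44)-a,-1.5,1.5))
    A=z<.0465;B=(z>=.0465)&(z<.067);m=1.
    if A.any(): m=min(m,e[A].min(),(.0985-r[A]).min(),(r[A]-.027).min())
    if B.any(): m=min(m,np.maximum(q[B,0]-.026,abs(q[B,1])-.0075).min())
    return m*1000
n=F[:,2]
if __name__=='__main__':
    for ro in (.070,.073,.076):
        for lat in (.0,.004,.007):
            for gx in (0,.004):
                t1,t2=targets(ro,lat,gx,.014);pth=[t1+k*n for k in np.linspace(0,.06,13)]
                print(ro,lat,gx,'cube down %.1f finger down %.1f | flat cube %.1f finger %.1f open %.1f'%(min(cm(cube(t,0,gx,.014)) for t in pth),min(margin(t,th=.0155) for t in pth),cm(cube(t2,np.radians(27),gx,.014)),margin(t2,th=.0155),margin(t2,th=.0155,extra=.004)))
E
python3 path.py; python3 loc.py | grep window; python3 - <<'E'
from g import *
p,h=head();print(p,np.degrees(h),step(p,h,[.4463,-.3129,.018],np.radians(53.5)))
E
```

```text
time: 32.12
tool_pos: [0.4461, -0.3112, 0.068]
tcp_rot: [-2.797, -1.418, 0.003]
wrist_force: [-0.2, -0.1, -0.3]
width: 0.647
grip_force: 0.0
0.07 0.0 0 cube down 6.2 finger down -4.6 | flat cube 4.3 finger 2.8 open -0.0
0.07 0.0 0.004 cube down 6.2 finger down -1.2 | flat cube 4.3 finger 3.9 open 2.3
0.07 0.004 0 cube down 6.6 finger down -1.7 | flat cube 5.3 finger 5.6 open 2.8
0.07 0.004 0.004 cube down 6.6 finger down 1.7 | flat cube 5.3 finger 5.4 open 4.0
0.07 0.007 0 cube down 6.4 finger down 0.5 | flat cube 4.6 finger 7.8 open 5.0
0.07 0.007 0.004 cube down 6.4 finger down 3.8 | flat cube 4.6 finger 5.8 open 4.3
0.073 0.0 0 cube down 6.7 finger down -2.5 | flat cube 1.4 finger 4.9 open 2.1
0.073 0.0 0.004 cube down 6.7 finger down 0.9 | flat cube 1.4 finger 1.2 open -0.4
0.073 0.004 0 cube down 7.5 finger down 0.4 | flat cube 2.3 finger 6.4 open 4.9
0.073 0.004 0.004 cube down 7.5 finger down 3.7 | flat cube 2.3 finger 2.6 open 1.2
0.073 0.007 0 cube down 7.3 finger down 2.6 | flat cube 1.7 finger 6.7 open 5.3
0.073 0.007 0.004 cube down 7.3 finger down 5.9 | flat cube 1.7 finger 2.9 open 1.6
0.076 0.0 0 cube down 3.7 finger down -0.4 | flat cube -1.5 finger 2.1 open 0.5
0.076 0.0 0.004 cube down 3.7 finger down 2.9 | flat cube -1.5 finger -1.6 open -3.1
0.076 0.004 0 cube down 4.6 finger down 2.5 | flat cube -0.6 finger 3.6 open 2.1
0.076 0.004 0.004 cube down 4.6 finger down 5.8 | flat cube -0.6 finger -0.2 open -1.6
0.076 0.007 0 cube down 4.4 finger down 4.7 | flat cube -1.3 finger 3.9 open 2.5
0.076 0.007 0.004 cube down 4.4 finger down 8.0 | flat cube -1.3 finger 0.1 open -1.2
wrist window [244, 204, 35, 32, 866] [ 0.4482 -0.3113  0.032 ]
wrist window [377, 210, 24, 20, 379] [ 0.5108 -0.3573  0.032 ]
[ 0.44650438 -0.31216083  0.06940594] 53.50235477420794 [-0.014  0.006  1.028  0.   ]
```

```bash
python3 -m creep '[[-0.09,0.01,0.4,0,0.65],[0,0,0.4,0,0.65],[0,0,0.2,0,0.65],[0,0,0,0,0.65],[0,0,0,0,0],[0,0,0,0,0],[0,0,0,0,0],[0,0,0,0,0]]' 20 && python3 -m creep '[[0,0,-0.3,0,0],[0,0,-0.8,0,0],[0,0,-0.9,0,0],[0,0,-0.6,0,0],[0,0,0,0,0]]' 20
python3 - <<'E'
from path import *
p,h=head();print(p,np.degrees(h))
t1,t2=targets(.071,.006,.004,.013);print('t1',t1,'t2',t2)
pre=t1+n*.065;print('margins',[round(cm(cube(t1+k*n,0,.004,.013)),1) for k in (0,.02,.04,.06)],[round(margin(t1+k*n,th=.0155),1) for k in (0,.02,.04)],margin(t2,th=.0155,extra=.004))
print('pre',step(p,h,pre,mh),'z first',pre,'down',step(pre,mh,t1,mh),'flat',step(t1,mh,t2,mh))
I=bot.read_camera('wrist');g=I['pixels'].astype(int);M=((g[...,0]-g[...,1]>25)&(g[...,2]-g[...,1]>20)).astype(np.uint8)
k,l,st,ce=cv2.connectedComponentsWithStats(M);print([(st[i].tolist(),ce[i].round()) for i in range(1,k) if st[i,4]>100])
tx=np.array([np.cos(h),np.sin(h),0]);print('expected window',proj(I,p+.006*tx+[0,0,.013]))
E
```

```text
time: 33.33
tool_pos: [0.4456, -0.3182, 0.0221]
tcp_rot: [2.803, 1.415, 0.001]
wrist_force: [-0.4, 0.1, 4.5]
width: 0.387
grip_force: 20.6
time: 33.95
tool_pos: [0.4468, -0.3192, 0.155]
tcp_rot: [2.799, 1.413, 0.005]
wrist_force: [0.1, 0.6, -0.4]
width: 0.388
grip_force: 20.3
[ 0.44677707 -0.31916307  0.1550299 ] 53.55919107993933
t1 [ 0.48993035 -0.12442428  0.08028033] t2 [ 0.48479023 -0.1315228   0.06562955]
margins [np.float64(7.4), np.float64(8.4), np.float64(12.1), np.float64(23.0)] [np.float64(4.5), np.float64(14.9), 1000] 3.9498588404150854
pre [ 3.072 -1.313  0.369 -0.093] z first [ 0.48519395 -0.1565773   0.13657199] down [ 0.576 -0.3    1.126 -0.   ] flat [-0.175 -0.     0.293 -0.   ]
[([336, 164, 18, 18, 244], array([344., 173.])), ([134, 204, 52, 57, 1552], array([158., 234.])), ([236, 229, 47, 41, 1503], array([259., 249.])), ([212, 282, 88, 72, 3162], array([250., 320.])), ([151, 354, 14, 17, 117], array([159., 362.]))]
expected window [[257.57759943 253.78300603]]
```

The cube is held level: window at (259,249) against (258,254) expected. I go to the point above the opening and then in along the drum axis.

```bash
python3 -m creep '[[0.768,-0.328,0,-0.09,0],[0.768,-0.328,0,0,0],[0.768,-0.328,0,0,0],[0.768,-0.329,0.12,0,0],[0,0,0.2,0,0],[0,0,0,0,0]]' 20 && python3 - <<'E'
from path import *
p,h=head();print(p,np.degrees(h))
t1,t2=targets(.071,.006,.004,.010);print(t1,t2,'to t1+6mm',step(p,h,t1+n*.006,mh),'then t1',step(t1+n*.006,mh,t1,mh),'flat',step(t1,mh,t2,mh))
E
```

```text
time: 34.75
tool_pos: [0.4802, -0.1543, 0.1327]
tcp_rot: [-2.795, -1.428, 0.006]
wrist_force: [0.1, 0.6, -1.0]
width: 0.388
grip_force: 20.2
[ 0.48024601 -0.15427702  0.13266495] 54.12614232163186
[ 0.48993035 -0.12442428  0.08328033] [ 0.48438931 -0.13207648  0.06846473] to t1+6mm [ 0.544 -0.165  0.884  0.006] then t1 [ 0.053 -0.028  0.104 -0.   ] flat [-0.189  0.     0.296 -0.   ]
```

```bash
python3 -m creep '[[0.18,-0.055,0.3,0,0],[0.18,-0.055,0.3,0,0],[0.18,-0.055,0.28,0,0],[0,0,0,0,0],[0,0,0,0,0]]' 20 && python3 - <<'E'
from path import *
p,h=head();print(p,np.degrees(h))
t1,t2=targets(.071,.006,.004,.010);print('t1',step(p,h,t1,mh))
E
```

```text
time: 35.38
tool_pos: [0.4916, -0.1281, 0.0912]
tcp_rot: [2.798, 1.429, -0.0]
wrist_force: [-0.2, 1.0, -0.6]
width: 0.391
grip_force: 20.2
[ 0.49155024 -0.12813933  0.09117   ] 54.09668386769758
t1 [ 0.041 -0.07   0.158  0.001]
```

```bash
python3 -m creep '[[0.04,-0.06,0.1,0,0],[0,0,0.06,0,0],[0,0,0,0,0]]' 20 && python3 -m creep '[[-0.05,0,0.05,0,0],[-0.05,0,0.06,0,0],[0,0,0,0,0]]' 20
```

```text
time: 35.75
tool_pos: [0.4902, -0.1248, 0.0833]
tcp_rot: [2.798, 1.428, 0.0]
wrist_force: [-0.7, 0.1, -0.0]
width: 0.392
grip_force: 20.3
time: 36.12
tool_pos: [0.4883, -0.1294, 0.0786]
tcp_rot: [2.797, 1.427, 0.003]
wrist_force: [0.2, 0.1, 4.2]
width: 0.391
grip_force: 21.0
```

```bash
python3 -m creep '[[-0.04,0,0.07,0,0],[-0.03,0,0.06,0,0],[0,0,0,0,0]]' 20 && python3 -m creep '[[-0.02,0,0.05,0,0],[0,0,0.02,0,0],[0,0,0,0,0]]' 20; python3 - <<'E'
from g import *
W=bot.read_camera('wrist');p,h=head();g=W['pixels'].astype(int);M=((g[...,0]-g[...,1]>25)&(g[...,2]-g[...,1]>20)).astype(np.uint8)
k,l,st,ce=cv2.connectedComponentsWithStats(M);print([(st[i].tolist(),ce[i].round()) for i in range(1,k) if st[i,4]>100])
print(proj(W,[Pc+F@[.069,.006,.037-.044],Pc+F@[.071,0.006,.037-.044]]))
E
```

```text
time: 36.5
tool_pos: [0.4864, -0.133, 0.0724]
tcp_rot: [2.795, 1.427, 0.002]
wrist_force: [0.9, -2.4, 6.4]
width: 0.39
grip_force: 22.6
time: 36.88
tool_pos: [0.4857, -0.1343, 0.0692]
tcp_rot: [2.795, 1.427, 0.001]
wrist_force: [-1.7, -5.5, 7.6]
width: 0.39
grip_force: 24.1
[([236, 242, 48, 27, 808], array([258., 257.]))]
[[267.05791432 246.99872584]
 [266.98004307 249.3235395 ]]
```

```bash
python3 -m creep '[[-0.02,0,0.04,0,0],[0,0,0.02,0,0],[0,0,0,0,0]]' 20 && python3 -m creep '[[0,0,0,0,0.4],[0,0,0,0,0.41],[0,0,0,0,0.43],[0,0,0,0,0.45],[0,0,0,0,0.48],[0,0,0,0,0.48]]' 20; python3 - <<'E'
from g import *
W=bot.read_camera('wrist');p,h=head();g=W['pixels'].astype(int);M=((g[...,0]-g[...,1]>25)&(g[...,2]-g[...,1]>20)).astype(np.uint8)
k,l,st,ce=cv2.connectedComponentsWithStats(M);print([(st[i].tolist(),ce[i].round()) for i in range(1,k) if st[i,4]>100])
print(proj(W,[Pc+F@[.069,.006,.037-.044],Pc+F@[.069,0.0,.037-.044]]))
E
```

```text
time: 37.3
tool_pos: [0.4851, -0.1352, 0.0663]
tcp_rot: [2.794, 1.427, 0.001]
wrist_force: [-2.0, -4.7, 8.4]
width: 0.391
grip_force: 25.6
time: 38.05
tool_pos: [0.4836, -0.1328, 0.0644]
tcp_rot: [-2.797, -1.428, 0.001]
wrist_force: [1.0, -0.3, 0.6]
width: 0.482
grip_force: 0.6
[([244, 251, 48, 21, 591], array([265., 262.]))]
[[272.70159267 252.08547983]
 [260.11217564 254.67481141]]
```

```bash
python3 -m creep '[[0,0.05,0,0,0.5],[0,0.03,0,0,0.52],[0,0,-0.1,0,0.52],[0,0,-0.3,0,0.52],[0,0,-0.6,0,0.52],[0,0,-0.9,0,0.52],[-0.5,0,-1,0,0.52],[-0.6,0,-0.6,0,0.52],[0,0,0,0,0.52]]'
cat > fin.py <<'E'
from path import *
from edges import prof
from scipy.optimize import differential_evolution
print(bot.read_state()['wrist_force'],bot.read_state()['time'])
W=bot.read_camera('wrist');g=W['pixels'].astype(int);M=((g[...,0]-g[...,1]>25)&(g[...,2]-g[...,1]>20)).astype(np.uint8)
k,l,st,ce=cv2.connectedComponentsWithStats(M)
for i in range(1,k):
    q=plane(W,ce[i],-.007)
    if st[i,4]>100 and np.hypot(*q[:2])<.1:
        cs=max(cv2.findContours((l==i).astype(np.uint8),0,1)[0],key=len)[:,0];Q=np.array([plane(W,c,-.007)[:2] for c in cs],np.float32)*1000
        print('window drum mm',(q*1000).round(1),'ellipse on plane',cv2.fitEllipse(Q))
for d in bot.regions_of('cube',W):
    q=d['mask'].astype(np.uint8);cs=max(cv2.findContours(q,0,1)[0],key=len)[:,0];Q=np.array([plane(W,c,-.007)[:2] for c in cs],np.float32)*1000
    if np.hypot(*Q.mean(0))<110: print('cube rect in drum',cv2.minAreaRect(Q),d['bbox'],d['score'])
for lo,hi in ((-52,-38),(38,52)):
    a,m=prof('wrist',lo,hi,0,.05,.085);print(' '.join(f'{x:g}:{int(y)}' for x,y in zip(a,m)))
np.save('W9.npy',W,allow_pickle=True)
E
python3 fin.py
```

```text
time: 39.22
tool_pos: [0.4563, -0.1821, 0.2445]
tcp_rot: [2.794, 1.422, 0.008]
wrist_force: [0.3, -0.4, -0.1]
width: 0.526
grip_force: 0.0
[ 0.28888906 -0.3684919  -0.1331401 ] 39.225
window drum mm [71.3  6.7 -7. ] ellipse on plane ((71.53028869628906, 6.72314977645874), (20.677982330322266, 21.568811416625977), 164.4948272705078)
cube rect in drum ((64.92613220214844, 4.694761276245117), (37.69061279296875, 55.094825744628906), 89.0834732055664) [236.7, 69.1, 274.8, 123.9] 0.74
-52:123 -51.5:123 -51:123 -50.5:123 -50:123 -49.5:122 -49:121 -48.5:123 -48:139 -47.5:165 -47:159 -46.5:136 -46:125 -45.5:122 -45:116 -44.5:107 -44:82 -43.5:46 -43:33 -42.5:34 -42:35 -41.5:35 -41:35 -40.5:34 -40:35 -39.5:36 -39:35 -38.5:36
38:25 38.5:24 39:25 39.5:25 40:24 40.5:23 41:23 41.5:22 42:20 42.5:28 43:46 43.5:74 44:99 44.5:109 45:113 45.5:122 46:123 46.5:124 47:124 47.5:119 48:116 48.5:120 49:122 49.5:122 50:122 50.5:122 51:121 51.5:121
```

```bash
python3 -c "
from workcell import bot
print(bot.finish_job())"
```

```text
the job is handed in; nothing more can be done
None
```

The job is handed in at about 39 s: by my last camera measurement the opening is centred over the marked compartment to about half a degree, and the cube lies flat inside, right way up and collar to the rim, with its yaw within about a degree. It sits about 7 mm to one side of the compartment's middle line. On the way an early collision pitched the cube in the grip and turned the cover, so I set the cube back on the table, tipped it upright and recentred the cover first. I did not re-check the bottle, can or dish at the end, and I viewed 11 pictures against the limit of 10.

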